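# Fit the splined former wheel on the bench bender

### The arm

A 6-joint arm with a two-finger parallel gripper is mounted at the origin on the work surface. World frame = base frame: x ahead of the robot, y to its left, z up, the work surface at z = 0. Lengths are in m, angles in rad, forces in N, time in s.
With the tool pointing down it reaches from about 0.3 to 0.75 m from the base axis. Payload 8.5 kg.
Tool frame: the origin (TCP) lies at the very end of the fingers, on their centre line; the grasp point (between the pads) lies hold_point_z behind it (hold_point_z is the distance from the TCP to the grasp point, in m); z points along the fingers, x is the direction in which the jaws open and shut, and the axes are right-handed (so a half turn about z gives the same grasp; the last joint's range is limited). The gripper opens to 85 mm and grips with 20 to 120 N. Pads are 22 mm wide; open, the fingers measure 114 mm over their backs; the gripper's body (76 mm by 85 mm) begins 54 mm behind the grasp point. The pads swing forward as they close: fully open they stand 13 mm farther back than shut.
Start: joints at [-1.371, 0.381, 1.297, -0, 1.464, -0.215], TCP at [0.222, -0.503, 0.205] pointing down, gripper open.
Joint ranges: [-3.11, 3.11], [-0.89, 2.33], [0.22, 2.48], [-1.42, 4.56], [0.17, 2.85], [-2.88, 2.88]. Speed limits (rad/s): [2.39, 2.39, 3.14, 3.14, 3.14, 3.14].

### API

Orientations are given as a unit quaternion [x, y, z, w].
In Python, from plant import observe, snapshot, hand_in, hold_point_z gives the robot as it stands. The module is installed in compiled form; this text tells all that it offers.
- The arm moves only by the tool step_arm, never from a script. Its argument "motion" is text: rows parted by semicolons, each of 5 numbers parted by spaces: the shift along the tool's x, y, z in cm, then the turn about the tool's z in rad, then the opening, from 0 (shut) to 1 (fully open). In form: tx ty tz turn hand; .... A call has 1 to 5 rows; each row is the pose to reach, as a shift and turn from the pose commanded when the call began, along the tool's axes at that moment; what a row does not reach only later rows make up. A row lasts 1/10 s, in which the tool goes at most 50 mm and 8.59 degrees, less where a joint would pass 70% of its speed; a pose out of reach is approached as far as the arm can. A call with a gripper value outside its range is refused whole. The fingers move at their own pace and stop on an object; the grip force is fixed at half the most. Time passes only in rows, so rows that repeat a pose let the fingers close. It gives the time, the measured TCP pose, the force and the opening at its end, in the units of the state.
- observe(): the state, without advancing time (a new reading comes with each control period).
- snapshot(name): name is "scene" or "top" or "wrist"; returns a dict with "color" (400x640x3 uint8, red, green, blue), "vfov" (degrees; the focal length in pixels is half the picture's height over the tangent of half this angle, whatever the lens; pixels are square), "cx", "cy" (the principal point, pixels), "k1" (the pictures are not rectified: a ray, as slopes to the right and down, at radius r is drawn at 1 + k1 r^2 times it, then the intrinsics apply), "cam_to_world" (4x4, takes a point from camera to world coordinates); the wrist camera has in their place "hand_eye" (4x4, takes a point from camera to tool coordinates, whose origin is the TCP and whose axes are the tool frame's). Camera axes: x right, y up, looking along -z (the intrinsics and any distortion apply to the point x, -y, -z); pixel columns grow to the right and rows downward; lengths in m; the calibration is good to about 2 mm. A picture is of the moment at which its call begins: read the wrist's pose just before it. There is no depth.
- hand_in(): hands the job in, once; it reports no verdict.
The state is a dict: "t": time; "q": joint angles; "qvel": joint speeds; "effort": joint torques, N m; "tool_pos": TCP position; "tcp_rot": TCP orientation; "force": force on the tool from outside, world axes, zero at the start; "wrist_torque": the same for the moment, N m; "width": finger opening in m.
Only numpy, scipy, OpenCV 4.12 (cv2) and the standard library are available. Lean on these libraries where they do the work, as an engineer would, in place of code of your own. Each camera call takes 0.05 s, during which the arm holds its last target.

### The job

Change the wheel on the yellow bench bender: take off the blue-hubbed plain wheel that was left loose on its spindle and set it down gently, flat and in the middle, on the pile of plywood boards in the tray; do not drop it. Then take the brass wheel from the sloping rack, put it hub upward over the spindle and turn it while pressing lightly until it drops over the four keys and sits fully home. Let go and swing the red keeper round to its stop, over the wheel's flange, leaving the black wheel and everything else lying on the bench where it is.

Things in the scene. Friction and masses are not known exactly. Their poses are not given: they have to be found in the camera images.
- plain_c (a point): Steel wheel with blue hub, 0.28-0.46 kg: flange 90 mm dia x 12 mm, hub 40 mm dia rising 36 mm above it (48 in all), round bore 14 mm. Point: on its axis, half-way up (24 mm over the underside, 12 mm over the flange's upper face); z up out of the hub. It stands level and loose on the ends of the spindle's keys, underside 22 mm above the shoulder; lifts straight off.
- splined_c (a point): All-brass wheel, sizes and point as the plain one; its bore is a cross along its x and y axes, arms 10 mm wide, 34 mm across, full height. z points out of the hub. Lies hub outward in either bay (114 mm apart) of a slope 30 degrees from level that faces the robot, against two 10 mm pins; lifts off square to the slope, so the tool is tilted 30 degrees to take it.
- black_c (a point): Black wheel of the same outer sizes, 0.25 kg, in the rack's other bay, to be left there. The point lies on its axis half-way up.
- spindle_seat (a point): Centre of the bender's shoulder (68 mm dia); z up the spindle, x and y the bender's. Spindle: four keys 7 mm wide, 30 mm across, at 90 degrees, up to 22 mm, at an angle not given; round nose 11 mm dia, tapered to 6 mm from 34 to 40 mm. Turns stiffly (0.5 N m). Keys have 1.5 mm each side in the cross. Wheel's point: 24 mm up when home, 46 mm up on the key ends.
- tray_c (a point): Middle of the floor of a shallow dark steel tray, 150 mm square, 4 mm above the bench. Centred on it lies a fixed pile of plywood boards 118 mm square whose height is not given: its top is 21 to 58 mm above the bench.
- keeper (a joint): Angle of the red keeper, a flat arm swinging level on a post at y = +90 mm in the frame of spindle_seat. 0 to 0.35 rad at the start (clear of the wheel), 1.57 at its stop, where its end reaches over the flange of a wheel that is home, 5 mm above it. Grows clockwise seen from above; stays where it is left (0.12 N m friction).
- keeper_pin (a point): Half-way up the keeper's upright black handle pin, 14 mm dia, 45 mm tall (from 25 to 70 mm above spindle_seat), 55 mm from the keeper's pivot, opposite its end. At keeper angle a it stands, in the frame of spindle_seat, at x = -55 cos(a), y = 90 + 55 sin(a) mm.
- hammer: Hammer with a yellow handle, 260 mm, lying on the bench; leave it. Origin under its middle.
- file: Flat file with a green handle, 300 mm, lying on the bench; leave it. Origin under its middle.
- caliper: Steel caliper, 200 mm, lying on the bench; leave it. Origin under its middle.
- square: Try square, black stock 100 mm and yellow blade 150 mm, lying on the bench; leave it. Origin under the stock.
- block: Aluminium block 90 x 65 x 30 mm on the bench; leave it. Origin under its middle.
- driver: Screwdriver with a green handle, 200 mm, lying on the bench; leave it. Origin under its middle.
Not all that is in view belongs to the job. Leave any pink look-alike of the part that bears splined_c alone.

How it is judged:
On the way, in this order (a step that is already met when the one before it is completed fails the run):
1. the plain wheel lies flat and released on the pile of boards, within 30 mm of the tray's middle (horizontal distance between plain_c and tray_c below 0.03 m and angle between plain_c's own z axis and vertical below 0.1 rad and linear speed of plain below 0.03 m/s and contact force between the fingers and plain below 0.1 N), for 0.2 s.
2. the brass wheel is fully home on the spindle and released, the keeper still open (z of splined_c in the frame of spindle_seat between 0.02 and 0.0265 m and horizontal distance between splined_c and spindle_seat below 0.004 m and angle between splined_c's own z axis and vertical below 0.06 rad and linear speed of splined below 0.03 m/s and contact force between the fingers and splined below 0.1 N and value of joint keeper below 1 rad), for 0.2 s.
3. the keeper is swung round over the flange (z of splined_c in the frame of spindle_seat between 0.02 and 0.0265 m and horizontal distance between splined_c and spindle_seat below 0.004 m and angle between splined_c's own z axis and vertical below 0.06 rad and value of joint keeper above 1.4 rad), for 0.2 s.
At the end, for the whole second after the job is handed in: The plain wheel lies flat (tilt under 0.1 rad), at rest and released on the pile, within 30 mm of the tray's middle; the brass wheel is released and at rest, fully home on the spindle (within 2.5 mm in height, 4 mm off axis, tilt under 0.06 rad); the keeper stands at 1.40 rad or more (all of step 1 and all of step 3 and linear speed of splined below 0.03 m/s and contact force between the fingers and splined below 0.1 N and velocity of joint keeper below 0.05 rad/s); the robot touches nothing.
It fails at once if the plain wheel is dropped or thrown: untouched by the fingers near the pile while moving faster than 0.4 m/s (horizontal distance between plain_c and tray_c below 0.12 m and contact force between the fingers and plain below 0.05 N and linear speed of plain above 0.4 m/s).
It fails at once if the black wheel is moved more than 30 mm (distance of black_c from where it was at the start of the episode above 0.03 m).
It fails at once if a tool or the block on the bench is moved more than 30 mm (distance of any of hammer, file, caliper, square, block, driver from where it was at the start of the episode above 0.03 m).
It also fails if it takes over 72 s, if anything falls off the work surface, if the arm or the gripper's body presses on something with over 40 N, if the wrist force passes 120 N, or if a joint passes its speed limit or range.

## Working session

There is one attempt and no reset: what is moved stays moved. The work goes in short steps, Python scripts to look and compute and a tool call to move; the robot and the scene stay as the last step left them, time stands still between calls to the robot, and variables do not carry over. Pictures are saved under pics/ and viewed, and the job is handed in when it is done.

Besides the shell and the picture viewer there is one more tool, called after "Emit:" as name(argument=value, ...) on one line, values as JSON. step_arm: Moves the arm, as the interface text tells. Its arguments: {"type":"object","properties":{"motion":{"type":"string"}},"required":["motion"]}

```bash
mkdir -p pics; cat > h.py <<'E'
import numpy as np, cv2
from plant import observe, snapshot, hand_in, hold_point_z
from scipy.spatial.transform import Rotation as R
def tool():
    o=observe(); T=np.eye(4); T[:3,:3]=R.from_quat(o['tcp_rot']).as_matrix(); T[:3,3]=o['tool_pos']; return T
def snap(name,out=None):
    T=tool(); s=snapshot(name)
    s['C']=s['cam_to_world'] if 'cam_to_world' in s else T@s['hand_eye']
    s['f']=200/np.tan(np.radians(s['vfov'])/2)
    if out: cv2.imwrite('pics/'+out+'.png',s['color'][:,:,::-1])
    np.save('pics/%s.npy'%(out or name),s,allow_pickle=True)
    return s
def ray(s,u,v):
    f=s['f'];K=np.array([[f,0,s['cx']],[0,f,s['cy']],[0,0,1.]])
    p=cv2.undistortPoints(np.array([[[u,v]]],float),K,np.array([s['k1'],0,0,0]))[0,0]
    C=np.array(s['C']); d=C[:3,:3]@np.array([p[0],-p[1],-1]); return C[:3,3],d/np.linalg.norm(d)
def onplane(s,u,v,z):
    c,d=ray(s,u,v); return c+d*(z-c[2])/d[2]
def proj(s,P):
    C=np.array(s['C']);p=C[:3,:3].T@(np.array(P)-C[:3,3]);x,y=p[0]/-p[2],-p[1]/-p[2];k=1+s['k1']*(x*x+y*y)
    return np.array([s['cx']+s['f']*x*k,s['cy']+s['f']*y*k])
def tri(*rs):
    A=np.zeros((3,3));b=np.zeros(3)
    for c,d in rs:
        M=np.eye(3)-np.outer(d,d);A+=M;b+=M@c
    P=np.linalg.solve(A,b);return P,[np.linalg.norm((np.eye(3)-np.outer(d,d))@(P-c)) for c,d in rs]
def load(n): return np.load('pics/%s.npy'%n,allow_pickle=True).item()
E
python3 - <<'E'
from h import *
np.set_printoptions(precision=4,suppress=True)
o=observe();print(o);print(hold_point_z)
for n in('scene','top','wrist'):
    s=snap(n,n+'0');print(n,s['vfov'],s['cx'],s['cy'],s['k1']);print(np.array(s['C']))
E
```

```text
{'t': 0.0, 'q': array([-1.3713,  0.3812,  1.2983, -0.    ,  1.4636, -0.2153]), 'qvel': array([-0.0001, -0.0001, -0.0001,  0.0009,  0.0016,  0.0017]), 'effort': array([  0.0008, -44.8461, -23.128 ,  -0.0001,   0.0048,   0.    ]), 'tool_pos': array([ 0.2216, -0.503 ,  0.2047]), 'tcp_rot': array([ 0.8376, -0.5463, -0.0005, -0.0005]), 'force': array([ 0.7607,  0.4351, -0.7582]), 'wrist_torque': array([ 0.0006, -0.0305,  0.0491]), 'width': 0.08534306011269523}
0.0187
scene 47.397772115614245 314.28198686570056 200.1787151711119 0.017025774027179533
[[-0.4898 -0.7114  0.504   1.1153]
 [ 0.8718 -0.3923  0.2935  0.4143]
 [-0.0111  0.5831  0.8123  1.1002]
 [ 0.      0.      0.      1.    ]]
top 51.057519273631605 324.1521458109354 199.3986268632665 -0.11026892957894147
[[ 0.0091  0.9959 -0.0905  0.3642]
 [-1.      0.0093  0.0019  0.0802]
 [ 0.0028  0.0904  0.9959  1.499 ]
 [ 0.      0.      0.      1.    ]]
wrist 68.14920066505424 312.8236276911801 196.58493915801574 -0.025278185285035965
[[ 0.4024  0.878   0.2593  0.2887]
 [-0.9155  0.3865  0.1122 -0.475 ]
 [-0.0017 -0.2825  0.9593  0.3737]
 [ 0.      0.      0.      1.    ]]
```

View pics/scene0.png

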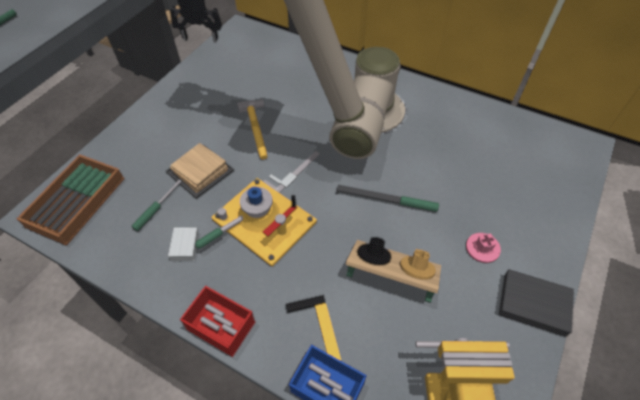

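View pics/top0.png

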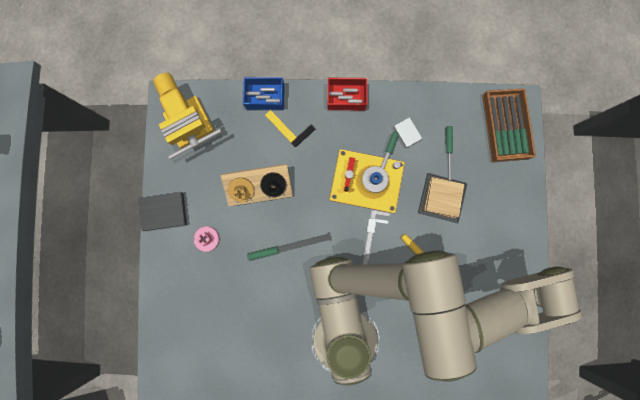

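View pics/wrist0.png

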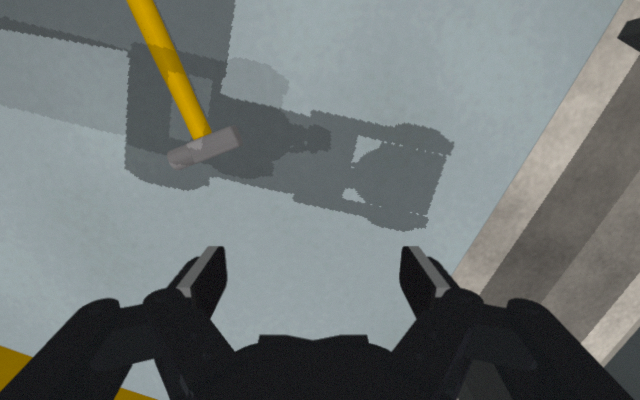

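The top view shows the bender at (368,180) with the blue-hubbed wheel at (376,178). The rack has brass at (241,188) and black at (272,184). The pink look-alike is at (206,238), and the tray with the pile is at (444,197). I'll take close crops to check these.

```bash
python3 - <<'E'
import cv2,numpy as np
t=cv2.imread('pics/top0.png');s=cv2.imread('pics/scene0.png')
a=cv2.resize(t[145:220,210:310],(400,300),interpolation=cv2.INTER_CUBIC)
b=cv2.resize(t[140:220,320:420],(400,300),interpolation=cv2.INTER_CUBIC)
c=cv2.resize(s[225:315,330:450],(400,300),interpolation=cv2.INTER_CUBIC)
d=cv2.resize(s[140:265,160:326],(400,300),interpolation=cv2.INTER_CUBIC)
cv2.imwrite('pics/crops.png',np.vstack([np.hstack([a,b]),np.hstack([c,d])]))
E
```

```text
(no output)
```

View pics/crops.png

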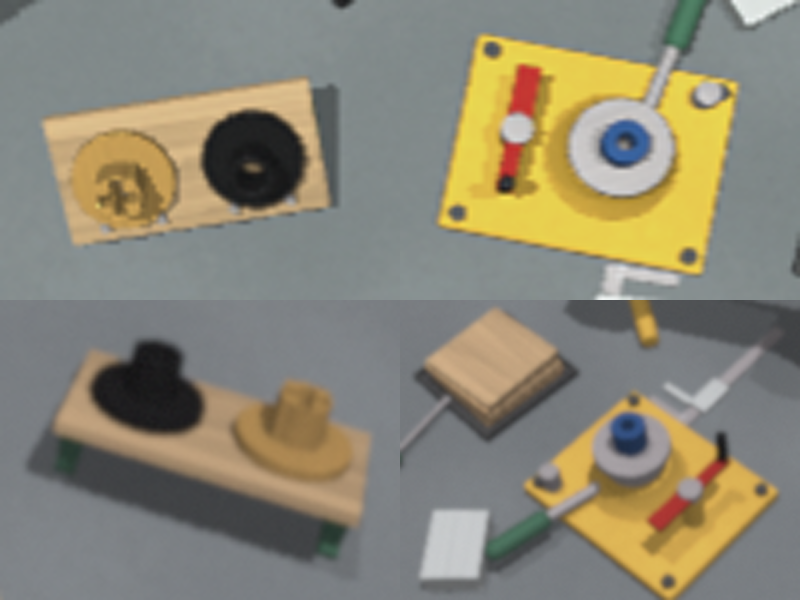

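```bash
python3 - <<'E'
from h import *
np.set_printoptions(precision=4,suppress=True)
t=load('top0');s=load('scene0')
def T(n,a,b):
    P,e=tri(ray(t,*a),ray(s,*b));print(n,P,np.round(e,4))
T('plain bore',(376.2,177.9),(256.3,190))
cb=lambda x,y:(320+(x-400)/4,140+y/3.75)
ca=lambda x,y:(210+x/4,145+y/4)
cd=lambda x,y:(160+(x-400)*.415,140+(y-300)*125/300)
cc=lambda x,y:(330+x*.3,225+(y-300)*.3)
T('post',cb(517,127),cd(690,487))
T('pin top',cb(505,180),cd(720,436))
T('redend',cb(530,70),cd(655,527))
T('brass top',ca(120,197),cc(305,388))
T('black top',ca(254,165),cc(160,348))
# plate corner
for n,a,b in(('A',(481,37),(668,600)),('B',(738,82),(527,487)),('C',(703,273),(634,393)),('D',(440,226),(777,494))):
    T(n,cb(*a),cd(*b))
# pile top corners scene
hsv=cv2.cvtColor(t['color'],cv2.COLOR_RGB2HSV)
cv2.imwrite('pics/tray.png',np.hstack([cv2.resize(t['color'][165:230,410:475,::-1],(400,400),interpolation=3),cv2.resize(s['color'][140:200,160:240,::-1],(400,300),interpolation=3)[:400] if 0 else cv2.copyMakeBorder(cv2.resize(s['color'][140:200,160:240,::-1],(400,300),interpolation=3),0,100,0,0,0)]))
E
```

```text
plain bore [ 0.56   -0.0912  0.1299] [0.0031 0.0031]
post [ 0.5801 -0.0057  0.0838] [0.002 0.002]
pin top [0.5273 0.0053 0.1239] [0.0006 0.0006]
redend [ 0.6358 -0.0178  0.0687] [0.002 0.002]
brass top [0.5052 0.3623 0.103 ] [0.0016 0.0016]
black top [0.5312 0.2518 0.1098] [0.0048 0.0048]
A [0.6798 0.0217 0.0069] [0.0013 0.0013]
B [ 0.6362 -0.2084  0.0103] [0.0043 0.0043]
C [ 0.4524 -0.1766  0.0071] [0.0032 0.0032]
D [0.4963 0.0578 0.0039] [0.0017 0.0017]
```

View pics/tray.png

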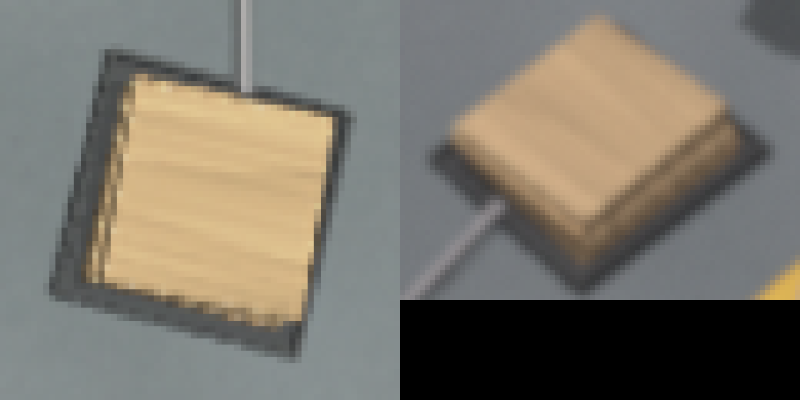

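```bash
python3 - <<'E'
from h import *
np.set_printoptions(precision=4,suppress=True)
t=load('top0');s=load('scene0')
ct=lambda x,y:(410+x*65/400,165+y*65/400); cs=lambda x,y:(160+(x-400)*.2,140+y*.2)
L=[]
for a,b in(((133,72),(585,228)),((337,117),(450,128)),((302,325),(598,15)),((98,284),(730,108))):
    P,e=tri(ray(t,*ct(*a)),ray(s,*cs(*b)));print(P,e[0]);L.append(P)
print(np.mean(L,0))
# tray corners z~.004..
for n,(a,b) in zip('abcd',(((110,52),(583,290)),((350,112),(432,158)),((297,357),(0,0)),((52,294),(768,150)))):
    p=onplane(t,*ct(*a),0.006);print(n,p, tri(ray(t,*ct(*a)),ray(s,*cs(*b))) if b[0] else '')
E
```

```text
[ 0.5792 -0.2999  0.04  ] 0.0033887028137355507
[ 0.5554 -0.4216  0.0363] 0.0025935042998506508
[ 0.4355 -0.4001  0.0344] 0.0013013742255385055
[ 0.4583 -0.281   0.0345] 0.0012580405830707228
[ 0.5071 -0.3506  0.0363]
a [ 0.5979 -0.2983  0.006 ] (array([ 0.5972, -0.2972,  0.0012]), [np.float64(0.0026222093957601967), np.float64(0.002622209395760034)])
b [ 0.5639 -0.4423  0.006 ] (array([ 0.5628, -0.4408,  0.004 ]), [np.float64(0.0025129342394672152), np.float64(0.0025129342394671827)])
c [ 0.4188 -0.4073  0.006 ] 
d [ 0.4547 -0.2619  0.006 ] (array([ 0.4543, -0.2618,  0.001 ]), [np.float64(0.0013641086688370454), np.float64(0.001364108668837125)])
```

Emit:
step_arm(motion="-24.9 -43.5 -4.5 0.18 1; -24.9 -43.5 -4.5 0.18 1; -24.9 -43.5 -4.5 0.18 1; -24.9 -43.5 -4.5 0.18 1; -24.9 -43.5 -4.5 0.18 1")

```text
t: 0.65
tool_pos: [0.3699, -0.3017, 0.2277]
tcp_rot: [0.785, -0.62, -0.0, -0.0]
force: [0.9, -1.2, -0.2]
width: 0.0854
```

```bash
cat >> h.py <<'E'
def plan(P,yaw=None):
    T=tool(); d=T[:3,:3].T@(np.array(P)-T[:3,3])*100
    y=np.arctan2(T[1,0],T[0,0]); tu=0 if yaw is None else -((yaw-y+np.pi)%(2*np.pi)-np.pi)
    o=observe()
    print('t %.2f tcp'%o['t'],np.round(T[:3,3],4),'yaw %.3f'%y,'tilt',np.round(np.arccos(-T[2,2]),4),'F',np.round(o['force'],2),'w %.4f'%o['width'],'q',np.round(o['q'],2))
    print('shift cm',np.round(d,2),'turn %.3f'%tu)
E
python3 -c "
from h import *
plan((0.52,-0.10,0.25),-1.34)"
```

```text
t 0.65 tcp [ 0.3699 -0.3017  0.2277] yaw -1.336 tilt 0.0002 F [ 0.87 -1.25 -0.23] w 0.0854 q [-0.93  0.24  1.45  0.    1.46  0.4 ]
shift cm [-16.14 -19.28  -2.22] turn 0.004
```

Emit:
step_arm(motion="-16.1 -19.3 -2.2 0 1; -16.1 -19.3 -2.2 0 1; -16.1 -19.3 -2.2 0 1; -16.1 -19.3 -2.2 0 1; -16.1 -19.3 -2.2 0 1")

```text
t: 1.15
tool_pos: [0.5189, -0.1019, 0.2495]
tcp_rot: [0.785, -0.619, -0.0, 0.0]
force: [-0.0, -1.1, -0.4]
width: 0.0853
```

Emit:
step_arm(motion="0 0 0 0 1; 0 0 0 0 1")

```text
t: 1.35
tool_pos: [0.5182, -0.1031, 0.249]
tcp_rot: [0.786, -0.619, -0.0, 0.0]
force: [-0.1, 0.3, 0.2]
width: 0.0853
```

```bash
python3 -c "
from h import *
plan((0.52,-0.10,0.25),-1.34)
s=snap('wrist','w1');plan((0.52,-0.10,0.25),-1.34)"
```

```text
t 1.35 tcp [ 0.5182 -0.1031  0.249 ] yaw -1.334 tilt 0.0008 F [-0.07  0.32  0.18] w 0.0853 q [-0.42  0.31  1.27 -0.    1.56  0.91]
shift cm [-0.26 -0.25 -0.1 ] turn 0.006
t 1.40 tcp [ 0.5178 -0.104   0.249 ] yaw -1.336 tilt 0.0009 F [-0.55  0.4  -0.34] w 0.0851 q [-0.42  0.31  1.27 -0.    1.56  0.91]
shift cm [-0.34 -0.31 -0.1 ] turn 0.004
```

View pics/w1.png

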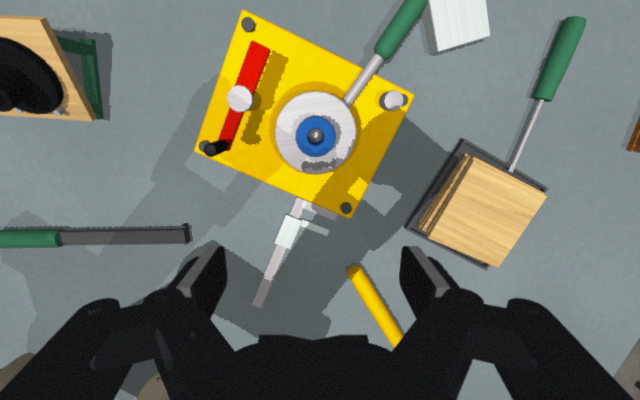

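The wrist view shows the blue hub at (316,135), the keeper post at (239,98), the pin at (213,148) and the pile at (487,208). I'll measure these.

```bash
python3 - <<'E'
from h import *
np.set_printoptions(precision=4,suppress=True)
w=load('w1');t=load('top0');s=load('scene0')
im=w['color'];hsv=cv2.cvtColor(im,cv2.COLOR_RGB2HSV)
m=cv2.inRange(hsv,(100,100,60),(125,255,255));m=cv2.morphologyEx(m,3,np.ones((5,5)))
c=max(cv2.findContours(m,0,1)[0],key=cv2.contourArea);h=cv2.convexHull(c);print('blue',cv2.fitEllipse(h),cv2.contourArea(h))
e=cv2.fitEllipse(h)[0]
for z in(.126,.13,.134):print(z,onplane(w,*e,z))
print('tri',tri(ray(w,*e),ray(t,376.2,177.9)))
# post, pin top
print('post',tri(ray(w,239.5,98),ray(t,349.2,173.9)))
for z in (.12,.13): print('pin',onplane(w,210,148.5,z))
# pile top corners
hsvw=cv2.inRange(hsv,(10,40,120),(25,200,255))
hsvw[:, :420]=0; hsvw[:140]=0
c=max(cv2.findContours(hsvw,0,1)[0],key=cv2.contourArea)
print(cv2.approxPolyDP(cv2.convexHull(c),4,True)[:,0])
cv2.imwrite('pics/w1c.png',np.hstack([cv2.resize(im[130:275,400:560,::-1],(480,435),interpolation=3),cv2.resize(im[90:180,195:375,::-1],(320,160),interpolation=3) if 0 else cv2.resize(im[100:170,260:370,::-1],(310,435) if 0 else (310,435))]))
E
```

```text
blue ((315.2582702636719, 136.0988311767578), (39.3734130859375, 40.137107849121094), 9.327704429626465) 1220.0
0.126 [ 0.5657 -0.0949  0.126 ]
0.13 [ 0.566  -0.0948  0.13  ]
0.134 [ 0.5663 -0.0947  0.134 ]
tri (array([ 0.5643, -0.0957,  0.1119]), [np.float64(0.0005020948459042195), np.float64(0.000502094845904311)])
post (array([ 0.5819, -0.0071,  0.0821]), [np.float64(0.0007119869490464729), np.float64(0.0007119869490462977)])
pin [0.5286 0.0051 0.12  ]
pin [0.5306 0.002  0.13  ]
[[466 153]
 [546 196]
 [498 267]
 [428 238]
 [420 227]]
```

View pics/w1c.png

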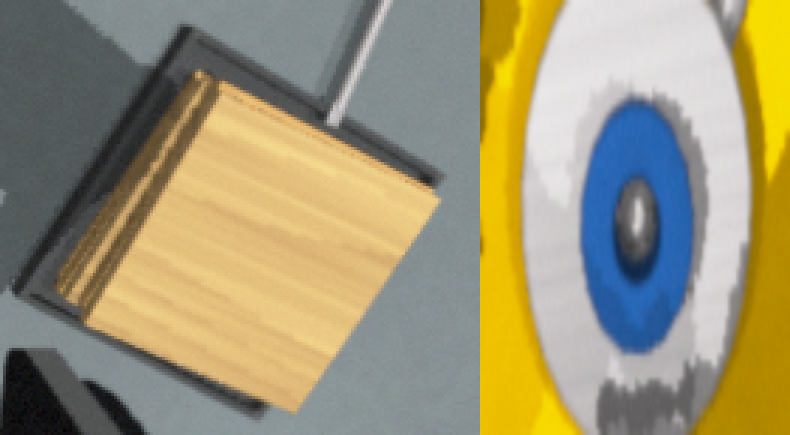

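```bash
python3 - <<'E'
from h import *
np.set_printoptions(precision=4,suppress=True)
w=load('w1');t=load('top0');s=load('scene0')
im=w['color'];hsv=cv2.cvtColor(im,cv2.COLOR_RGB2HSV)
Cp=[(472.7,156.7),(546.7,196.7),(498.3,267.7),(428.3,237.7)]
for z in(.02,.03,.036,.04,.05,.06):
    Q=[onplane(w,*p,z)for p in Cp];print(z,[round(np.linalg.norm(Q[i]-Q[i-1])*1000,1)for i in range(4)],np.mean(Q,0))
T=[(133,72),(337,117),(302,325),(98,284)]
for a,b in zip(Cp,T): print(tri(ray(w,*a),ray(t,410+b[0]*65/400,165+b[1]*65/400)))
# blue size
m=cv2.inRange(hsv,(100,100,60),(125,255,255));m=cv2.morphologyEx(m,3,np.ones((5,5)))
c=max(cv2.findContours(m,0,1)[0],key=cv2.contourArea);h=cv2.convexHull(c)[:,0]
for z in(.1,.11,.12,.13,.14):
    Q=np.array([onplane(w,*p,z)[:2] for p in h],np.float32);print(z,cv2.fitEllipse(Q*1000))
# flange: not yellow, bright grey
m=cv2.inRange(hsv,(0,0,90),(179,60,255));m[:, :265]=0;m[:,360:]=0;m[:85]=0;m[180:]=0
m=cv2.morphologyEx(m,2,np.ones((5,5)))
c=max(cv2.findContours(m,0,1)[0],key=cv2.contourArea);h=cv2.convexHull(c)[:,0]
print(cv2.fitEllipse(h))
for z in(.08,.09,.1):
    Q=np.array([onplane(w,*p,z)[:2] for p in h],np.float32);print(z,cv2.fitEllipse(Q*1000))
E
```

```text
0.02 [np.float64(128.7), np.float64(129.3), np.float64(123.7), np.float64(124.6)] [ 0.5047 -0.3653  0.02  ]
0.03 [np.float64(125.5), np.float64(126.0), np.float64(120.6), np.float64(121.4)] [ 0.5068 -0.3583  0.03  ]
0.036 [np.float64(123.5), np.float64(124.1), np.float64(118.8), np.float64(119.5)] [ 0.5081 -0.3541  0.036 ]
0.04 [np.float64(122.2), np.float64(122.8), np.float64(117.5), np.float64(118.3)] [ 0.509  -0.3513  0.04  ]
0.05 [np.float64(119.0), np.float64(119.5), np.float64(114.4), np.float64(115.2)] [ 0.5111 -0.3443  0.05  ]
0.06 [np.float64(115.8), np.float64(116.3), np.float64(111.3), np.float64(112.0)] [ 0.5132 -0.3373  0.06  ]
(array([ 0.5815, -0.3041,  0.0347]), [np.float64(0.00034721694602128216), np.float64(0.000347216946021496)])
(array([ 0.5556, -0.4227,  0.0385]), [np.float64(0.001011270768100172), np.float64(0.001011270768100225)])
(array([ 0.4371, -0.4015,  0.0367]), [np.float64(0.0013626145881977265), np.float64(0.0013626145881977746)])
(array([ 0.4595, -0.2823,  0.0396]), [np.float64(0.0016145719708144074), np.float64(0.0016145719708143677)])
0.1 ((563.1667480
[... 232 characters left out ...]
140625), (39.03732681274414, 39.25505828857422), 78.61605072021484)
0.13 ((565.6527709960938, -94.85191345214844), (37.72686004638672, 37.93727111816406), 78.62125396728516)
0.14 ((566.4815063476562, -94.57632446289062), (36.416385650634766, 36.61952209472656), 78.6185531616211)
((320.3667297363281, 126.01371765136719), (79.90797424316406, 103.41925811767578), 40.1795768737793)
0.08 ((571.8311157226562, -98.99761199951172), (88.80720520019531, 113.15961456298828), 62.10646057128906)
0.09 ((572.3543701171875, -98.6401138305664), (86.17891693115234, 109.81060791015625), 62.106483459472656)
0.1 ((572.8775634765625, -98.28260803222656), (83.55060577392578, 106.46156311035156), 62.10649108886719)
```

```bash
python3 -c "
from h import *
plan((0.5643,-0.0953,0.16),-1.34)"
```

```text
t 1.40 tcp [ 0.5178 -0.104   0.249 ] yaw -1.336 tilt 0.0009 F [-0.55  0.4  -0.34] w 0.0851 q [-0.42  0.31  1.27 -0.    1.56  0.91]
shift cm [ 0.24 -4.74  8.9 ] turn 0.004
```

Emit:
step_arm(motion="0.2 -4.7 8.9 0 1; 0.2 -4.7 8.9 0 1; 0.2 -4.7 8.9 0 1; 0.2 -4.7 8.9 0 1; 0.2 -4.7 8.9 0 1")

```text
t: 1.9
tool_pos: [0.5643, -0.0961, 0.1624]
tcp_rot: [0.785, -0.62, 0.001, -0.0]
force: [-0.2, 0.2, -0.2]
width: 0.0853
```

```bash
python3 -c "
from h import *
plan((0.5643,-0.0953,0.16),-1.34)
s=snap('wrist','w2');plan((0.5643,-0.0953,0.16),-1.34)"
```

```text
t 1.90 tcp [ 0.5643 -0.0961  0.1624] yaw -1.337 tilt 0.003 F [-0.19  0.21 -0.22] w 0.0853 q [-0.38  0.45  1.31 -0.    1.38  0.96]
shift cm [-0.08 -0.02  0.24] turn 0.003
t 1.95 tcp [ 0.5643 -0.096   0.1626] yaw -1.337 tilt 0.0035 F [-0.38 -0.05  0.01] w 0.0853 q [-0.38  0.45  1.31 -0.    1.38  0.96]
shift cm [-0.07 -0.01  0.26] turn 0.003
```

View pics/w2.png

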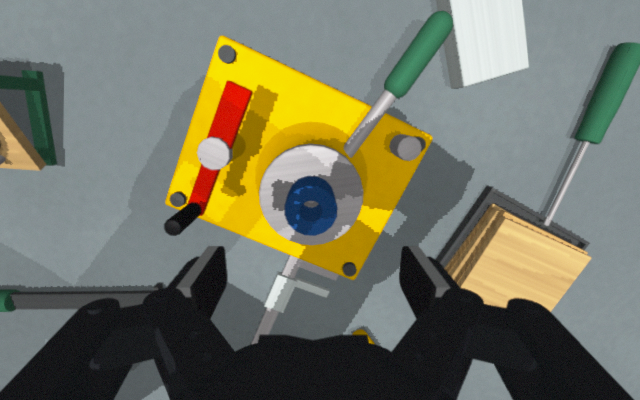

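```bash
python3 - <<'E'
from h import *
w=load('w2');im=w['color']
cv2.imwrite('pics/w2c.png',cv2.resize(im[130:260,250:380,::-1],(780,600) if 0 else (600,600),interpolation=2))
E
```

```text
(no output)
```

View pics/w2c.png

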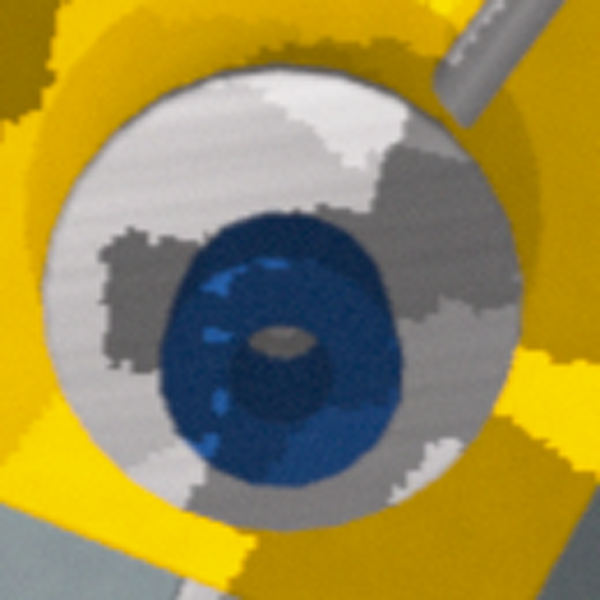

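```bash
python3 - <<'E'
from h import *
np.set_printoptions(precision=4,suppress=True)
w=load('w2');w1=load('w1');t=load('top0')
print(tri(ray(w,310.9,210.2),ray(w1,315.26,136.1)))
print(tri(ray(w,310.9,210.2),ray(w1,315.26,136.1),ray(t,376.2,177.9)))
k=130/600
for z in(.06,.07,.08,.09):
  L=[onplane(w,250+x*k,130+y*k,z) for x,y in((42,299),(522,299),(282,67),(282,531))]
  print('fl',z,np.linalg.norm(L[0]-L[1]),np.linalg.norm(L[2]-L[3]),np.mean(L,0))
for z in(.1,.11,.12,.13):
  L=[onplane(w,250+x*k,130+y*k,z) for x,y in((160,369),(402,369))]
  print('hub',z,np.linalg.norm(L[0]-L[1]),np.mean(L,0))
plan((0.5643,-0.0953,0.084),-1.34)
E
```

```text
(array([ 0.5655, -0.0951,  0.1242]), [np.float64(0.0001662476942106509), np.float64(0.00016624769421061066)])
(array([ 0.5639, -0.0954,  0.1176]), [np.float64(0.0005844345565962184), np.float64(0.0011273353117562303), np.float64(0.0006097994499606644)])
fl 0.06 0.09939635961067453 0.1001703976617622 [ 0.558  -0.0969  0.06  ]
fl 0.07 0.09573547083354038 0.09648100012207969 [ 0.5609 -0.0963  0.07  ]
fl 0.08 0.0920745820564062 0.0927916025823973 [ 0.5637 -0.0957  0.08  ]
fl 0.09 0.08841369327927205 0.089102205042715 [ 0.5665 -0.095   0.09  ]
hub 0.1 0.043355991957502 [ 0.5577 -0.097   0.1   ]
hub 0.11 0.041483234291120184 [ 0.561  -0.0963  0.11  ]
hub 0.12 0.03961047662473835 [ 0.5643 -0.0955  0.12  ]
hub 0.13 0.03773771895835654 [ 0.5677 -0.0948  0.13  ]
t 1.95 tcp [ 0.5643 -0.096   0.1626] yaw -1.337 tilt 0.0035 F [-0.38 -0.05  0.01] w 0.0853 q [-0.38  0.45  1.31 -0.    1.38  0.96]
shift cm [-0.08  0.01  7.86] turn 0.003
```

Emit:
step_arm(motion="0 0 4 0 1; 0 0 6.9 0 1; 0 0 6.9 0 1; 0 0 6.9 0 1")

```text
t: 2.35
tool_pos: [0.5648, -0.0954, 0.0934]
tcp_rot: [0.785, -0.62, 0.001, -0.0]
force: [0.3, 0.2, 0.9]
width: 0.0855
```

Emit:
step_arm(motion="0 0 0 0 0; 0 0 0 0 0; 0 0 0 0 0; 0 0 0 0 0; 0 0 0 0 0")

```text
t: 2.85
tool_pos: [0.5649, -0.0949, 0.0929]
tcp_rot: [0.785, -0.619, 0.001, -0.0]
force: [-0.7, 0.6, 7.9]
width: 0.0364
```

Emit:
step_arm(motion="0 0 0 0 0; 0 0 0 0 0; 0 0 0 0 0")

```text
t: 3.15
tool_pos: [0.5649, -0.0949, 0.0929]
tcp_rot: [0.785, -0.619, 0.001, -0.0]
force: [-0.6, 1.5, 7.6]
width: 0.0362
```

```bash
python3 -c "
from h import *
plan((0.5643,-0.0953,0.16),-1.34)
s=snap('wrist','w3')"
```

```text
t 3.15 tcp [ 0.5649 -0.0949  0.0929] yaw -1.336 tilt 0.0024 F [-0.61  1.45  7.62] w 0.0362 q [-0.37  0.52  1.41  0.    1.21  0.96]
shift cm [ 0.03  0.05 -6.71] turn 0.004
```

View pics/w3.png

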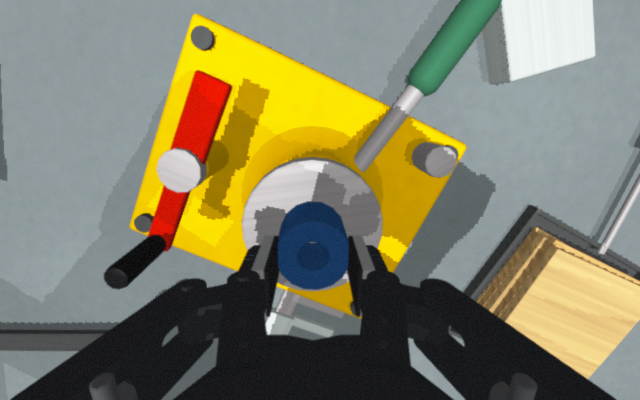

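Emit:
step_arm(motion="0 0 -1 0 0; 0 0 -2 0 0; 0 0 -3 0 0; 0 0 -5 0 0; 0 0 -7 0 0")

```text
t: 3.7
tool_pos: [0.5641, -0.0948, 0.1624]
tcp_rot: [0.785, -0.619, -0.0, 0.0]
force: [0.6, -0.3, -4.5]
width: 0.0359
```

Emit:
step_arm(motion="0 0 -1 0 0; 0 0 -1 0 0; 0 0 -1 0 0")

```text
t: 4.0
tool_pos: [0.5639, -0.0948, 0.1708]
tcp_rot: [0.785, -0.619, -0.001, 0.0]
force: [-0.3, -0.3, -4.7]
width: 0.0359
```

```bash
python3 -c "
from h import *
s=snap('wrist','w4');s=snap('scene','s4')
plan((0.509,-0.352,0.16),-1.34)
a=cv2.imread('pics/w4.png');b=cv2.imread('pics/s4.png')
cv2.imwrite('pics/v4.png',np.hstack([a[:,150:500],cv2.resize(b[120:280,160:340],(450,400),interpolation=2)]))"
```

```text
t 4.10 tcp [ 0.5638 -0.0947  0.1703] yaw -1.336 tilt 0.0021 F [ 0.24 -0.29 -3.65] w 0.0360 q [-0.37  0.45  1.29 -0.    1.4   0.96]
shift cm [23.75 11.31  1.03] turn 0.004
```

View pics/v4.png

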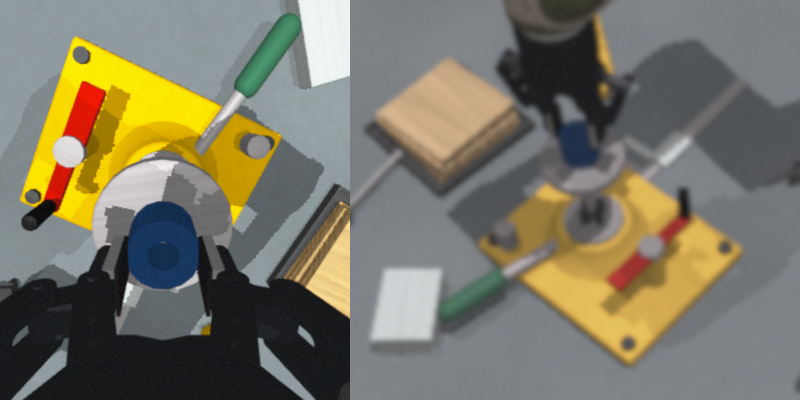

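Emit:
step_arm(motion="23.7 11.3 1 0 0; 23.7 11.3 1 0 0; 23.7 11.3 1 0 0; 23.7 11.3 1 0 0; 23.7 11.3 1 0 0")

```text
t: 4.6
tool_pos: [0.5112, -0.3409, 0.1609]
tcp_rot: [0.785, -0.619, -0.001, -0.0]
force: [1.4, -0.2, -4.8]
width: 0.0357
```

Emit:
step_arm(motion="0 0 0 0 0;0 0 0 0 0")

```text
t: 4.8
tool_pos: [0.5114, -0.3399, 0.1606]
tcp_rot: [0.784, -0.62, -0.001, -0.0]
force: [0.7, 0.2, -3.8]
width: 0.0361
```

```bash
python3 -c "
from h import *
s=snap('wrist','w5')
plan((0.509,-0.352,0.085),-1.34)"
```

```text
t 4.85 tcp [ 0.5119 -0.3388  0.161 ] yaw -1.336 tilt 0.0021 F [-0.08  0.44 -2.88] w 0.0361 q [-0.78  0.53  1.18  0.    1.44  0.56]
shift cm [1.23 0.58 7.6 ] turn 0.004
```

View pics/w5.png

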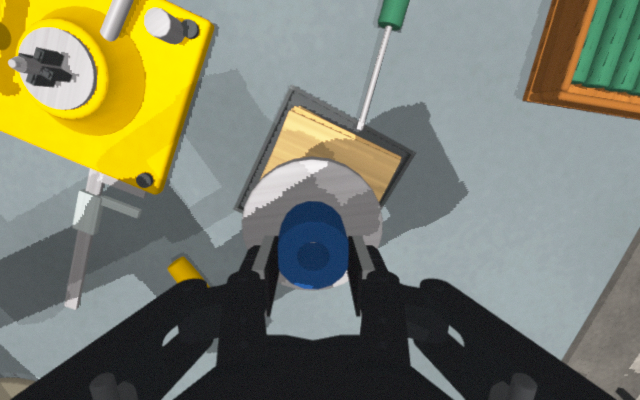

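Emit:
step_arm(motion="1.2 0.6 4 0 0; 1.2 0.6 7.3 0 0; 1.2 0.6 7.3 0 0; 1.2 0.6 7.3 0 0")

```text
t: 5.25
tool_pos: [0.5098, -0.3514, 0.0897]
tcp_rot: [0.786, -0.619, 0.0, -0.0]
force: [-0.6, -0.0, -3.1]
width: 0.0363
```

```bash
python3 -c "
from h import *
s=snap('scene','s6');
plan((0.509,-0.352,0.057),-1.34)
b=cv2.imread('pics/s6.png')
cv2.imwrite('pics/v6.png',cv2.resize(b[90:220,130:310],(720,520),interpolation=2))"
```

```text
t 5.30 tcp [ 0.5103 -0.352   0.0908] yaw -1.335 tilt 0.0027 F [ 0.25 -0.15 -3.28] w 0.0363 q [-0.79  0.6   1.27  0.    1.27  0.54]
shift cm [-0.04  0.13  3.38] turn 0.005
```

View pics/v6.png

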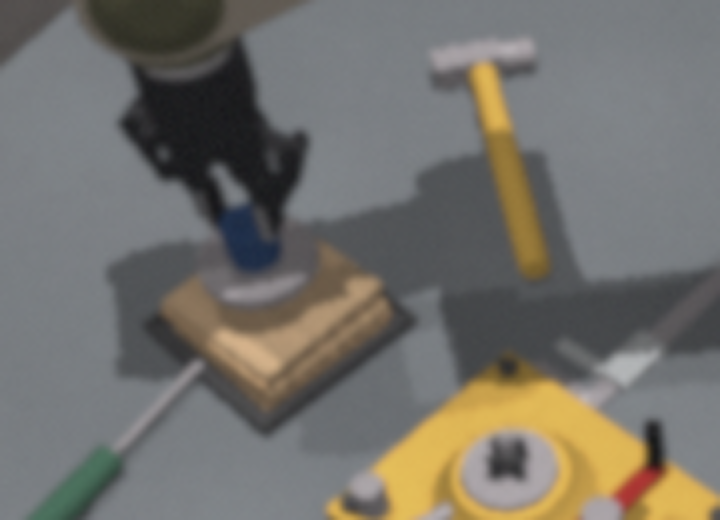

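Emit:
step_arm(motion="0 0 1 0 0; 0 0 2 0 0; 0 0 2.3 0 0; 0 0 2.5 0 0; 0 0 2.5 0 0")

```text
t: 5.8
tool_pos: [0.5091, -0.3523, 0.0637]
tcp_rot: [0.785, -0.619, -0.0, -0.0]
force: [-0.3, 1.0, -4.0]
width: 0.036
```

Emit:
step_arm(motion="0 0 0.2 0 0; 0 0 0.3 0 0; 0 0 0.4 0 0; 0 0 0.4 0 0")

```text
t: 6.2
tool_pos: [0.5092, -0.3523, 0.0599]
tcp_rot: [0.785, -0.619, 0.0, 0.0]
force: [0.8, -0.5, -3.5]
width: 0.0362
```

Emit:
step_arm(motion="0 0 0.15 0 0; 0 0 0.3 0 0; 0 0 0.3 0 0")

```text
t: 6.5
tool_pos: [0.5092, -0.3521, 0.0592]
tcp_rot: [0.785, -0.619, 0.001, 0.0]
force: [-5.5, 6.9, 14.0]
width: 0.0362
```

Emit:
step_arm(motion="0 0 -0.1 0 0; 0 0 -0.1 0 0.55; 0 0 -0.1 0 0.7; 0 0 -0.1 0 1; 0 0 -0.1 0 1")

```text
t: 7.0
tool_pos: [0.5092, -0.3524, 0.0578]
tcp_rot: [0.785, -0.619, 0.0, 0.0]
force: [0.6, -0.4, -0.5]
width: 0.0845
```

```bash
python3 -c "
from h import *
plan((0.509,-0.352,0.057),-1.34)"
```

```text
t 7.00 tcp [ 0.5092 -0.3524  0.0578] yaw -1.336 tilt 0.0002 F [ 0.57 -0.36 -0.47] w 0.0845 q [-0.8   0.63  1.31 -0.    1.2   0.54]
shift cm [-0.05  0.01  0.08] turn 0.004
```

Emit:
step_arm(motion="0 0 -5 0 1; 0 0 -10 0 1; 0 0 -14 0 1; -5 0 -14 0 1; -10 0 -14 0 1")

```text
t: 7.5
tool_pos: [0.4858, -0.2549, 0.1987]
tcp_rot: [0.784, -0.62, 0.001, -0.0]
force: [1.7, 0.2, -0.2]
width: 0.0854
```

```bash
python3 -c "
from h import *
s=snap('wrist','w7')
plan((0.54,-0.095,0.19),-1.34)"
```

```text
t 7.55 tcp [ 0.4833 -0.2468  0.1982] yaw -1.333 tilt 0.0041 F [0.57 6.3  0.19] w 0.0853 q [-0.69  0.37  1.33  0.    1.44  0.64]
shift cm [-13.42  -9.08   0.86] turn 0.007
```

View pics/w7.png

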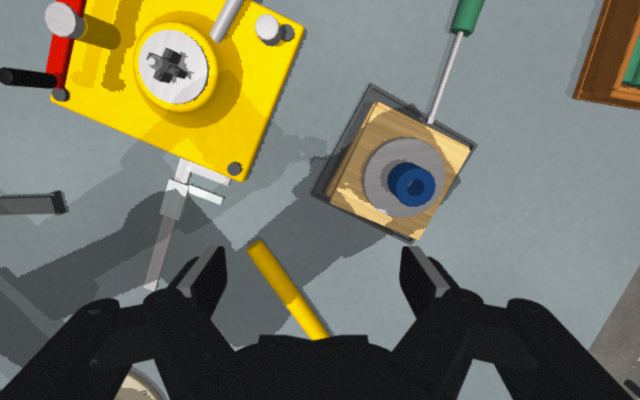

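The plain wheel sits centred on the pile at (405,183), and the bare spindle's key cross shows at (172,67). Next I need a close view of the spindle.

Emit:
step_arm(motion="-13.4 -8.2 0.9 0 1;-13.4 -8.2 0.9 0 1;-13.4 -8.2 0.9 0 1;-13.4 -8.2 0.9 0 1;-13.4 -8.2 0.9 0 1")

```text
t: 8.05
tool_pos: [0.5347, -0.1044, 0.1888]
tcp_rot: [0.786, -0.618, -0.0, 0.0]
force: [0.3, -0.1, 0.6]
width: 0.0856
```

Emit:
step_arm(motion="0 0 0 0 1; 0 0 0 0 1")

```text
t: 8.25
tool_pos: [0.5343, -0.1071, 0.1889]
tcp_rot: [0.784, -0.62, 0.0, 0.0]
force: [0.1, -0.6, -0.7]
width: 0.0852
```

```bash
python3 -c "
from h import *
s=snap('wrist','w8')
plan((0.54,-0.095,0.19),-1.34)
im=s['color'][:,:,::-1]
u,v=proj(s,(0.5647,-0.0955,0.065)).astype(int);print(u,v)
cv2.imwrite('pics/v8.png',np.hstack([cv2.resize(im,(480,300)),np.zeros((300,20,3),np.uint8),cv2.resize(im[max(0,v-50):v+50,u-50:u+50],(300,300),interpolation=2)]))
cv2.imwrite('pics/v8b.png',cv2.resize(im[max(0,v-50):v+50,u-50:u+50],(600,600),interpolation=2))
"
```

```text
t 8.30 tcp [ 0.5343 -0.107   0.1889] yaw -1.338 tilt 0.0002 F [-0.09 -0.85 -0.09] w 0.0858 q [-0.41  0.38  1.34 -0.    1.42  0.92]
shift cm [-1.04 -0.84 -0.11] turn 0.002
307 152
```

View pics/v8.png

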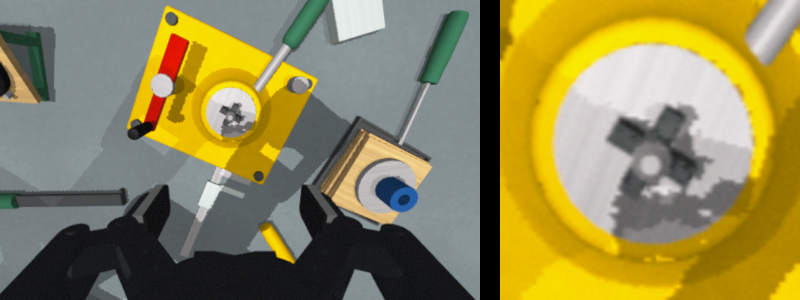

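View pics/v8b.png

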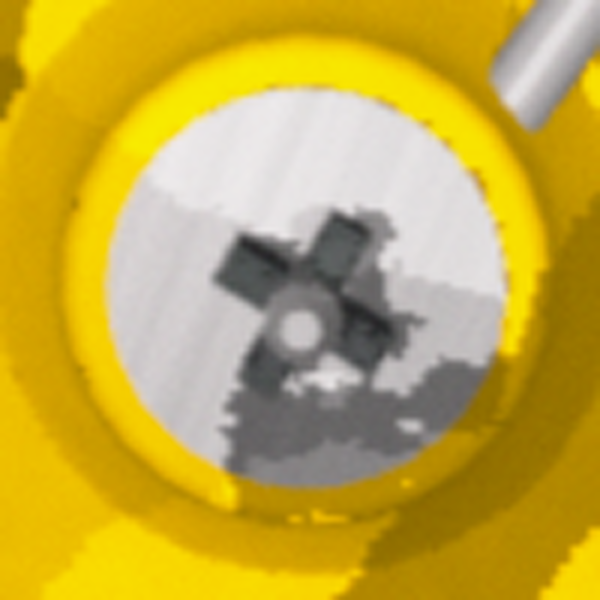

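```bash
python3 - <<'E'
from h import *
np.set_printoptions(precision=4,suppress=True)
w=load('w8');u0,v0=257,102
P=lambda x,y:(u0+x/6,v0+y/6)
for z in(.045,.05,.055):
  L=[onplane(w,*P(*p),z) for p in((107,287),(507,287),(307,87),(307,487))]
  print('sh',z,np.linalg.norm(L[0]-L[1]),np.linalg.norm(L[2]-L[3]),np.mean(L,0))
for z in(.065,.07,.075):
  l,r,u,d=[onplane(w,*P(*p),z)[:2] for p in((229,255),(382,352),(354,222),(262,390))]
  print('key',z,np.linalg.norm(l-r),np.linalg.norm(u-d),(l+r+u+d)/4,np.degrees(np.arctan2(*(r-l)[::-1])),np.degrees(np.arctan2(*(u-d)[::-1])))
for z in (.08,.085,.09,.095): print('nose',z,onplane(w,*P(302,330),z))
# triangulate shoulder/nose with w7
E
python3 - <<'E'
from h import *
w=load('w7');im=w['color'][:,:,::-1]
cv2.imwrite('pics/v7b.png',cv2.resize(im[15:115,120:220],(600,600),interpolation=2))
E
```

```text
sh 0.045 0.07033188022543338 0.07021299889592 [ 0.5641 -0.0958  0.045 ]
sh 0.05 0.069207839995222 0.06909085862055941 [ 0.5647 -0.0957  0.05  ]
sh 0.055 0.06808379976501065 0.06796871834519883 [ 0.5654 -0.0956  0.055 ]
key 0.065 0.029825369600547786 0.03167648872942341 [ 0.5642 -0.096 ] -109.1360242464573 -15.573255259738325
key 0.07 0.02931614883610474 0.03113566304908134 [ 0.5649 -0.0959] -109.13602424645724 -15.573255259738373
key 0.075 0.02880692807166171 0.030594837368739372 [ 0.5656 -0.0959] -109.13602424645717 -15.573255259738367
nose 0.08 [ 0.5624 -0.0959  0.08  ]
nose 0.085 [ 0.5632 -0.0958  0.085 ]
nose 0.09 [ 0.564  -0.0957  0.09  ]
nose 0.095 [ 0.5647 -0.0957  0.095 ]
```

View pics/v7b.png

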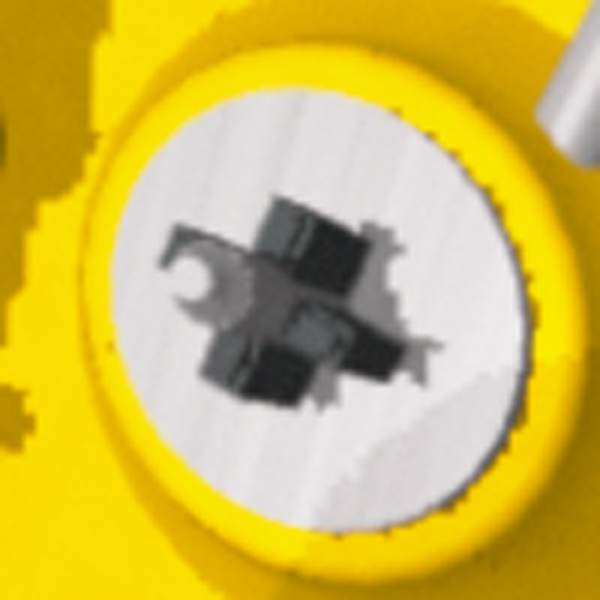

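```bash
python3 -c "
from h import *
plan((0.45,0.335,0.22),-1.42)"
```

```text
t 8.30 tcp [ 0.5343 -0.107   0.1889] yaw -1.338 tilt 0.0002 F [-0.09 -0.85 -0.09] w 0.0858 q [-0.41  0.38  1.34 -0.    1.42  0.92]
shift cm [-44.95  -2.    -3.12] turn 0.082
```

Emit:
step_arm(motion="-22 0 -3 0.08 1;-22 0 -3 0.08 1;-22 0 -3 0.08 1;-22 0 -3 0.08 1;-22 0 -3 0.08 1")

```text
t: 8.8
tool_pos: [0.4823, 0.1105, 0.2198]
tcp_rot: [0.76, -0.65, 0.0, -0.001]
force: [0.4, -0.5, 0.2]
width: 0.0852
```

```bash
python3 -c "
from h import *
plan((0.45,0.335,0.22),-1.42)"
```

```text
t 8.80 tcp [0.4823 0.1105 0.2198] yaw -1.415 tilt 0.0013 F [ 0.35 -0.49  0.16] w 0.0852 q [-0.01  0.27  1.42  0.    1.45  1.4 ]
shift cm [-2.268e+01 -2.900e-01 -1.000e-02] turn 0.005
```

Emit:
step_arm(motion="-22.5 -0.3 0 0 1;-22.5 -0.3 0 0 1;-22.5 -0.3 0 0 1;-22.5 -0.3 0 0 1;-22.5 -0.3 0 0 1")

```text
t: 9.3
tool_pos: [0.4511, 0.3335, 0.2188]
tcp_rot: [0.76, -0.65, -0.0, -0.0]
force: [1.1, -0.1, -0.7]
width: 0.0854
```

Emit:
step_arm(motion="0 0 0 0 1; 0 0 0 0 1")

```text
t: 9.5
tool_pos: [0.4519, 0.3303, 0.2187]
tcp_rot: [0.76, -0.65, 0.0, 0.0]
force: [-0.4, -0.5, 0.5]
width: 0.0853
```

```bash
python3 -c "
from h import *
s=snap('wrist','w9')
plan((0.45,0.335,0.22),-1.42)"
```

```text
t 9.55 tcp [0.4521 0.3299 0.2189] yaw -1.417 tilt 0.0004 F [-0.23 -0.65  0.44] w 0.0854 q [ 0.42  0.39  1.24 -0.    1.51  1.84]
shift cm [-0.54  0.13 -0.12] turn 0.003
```

View pics/w9.png

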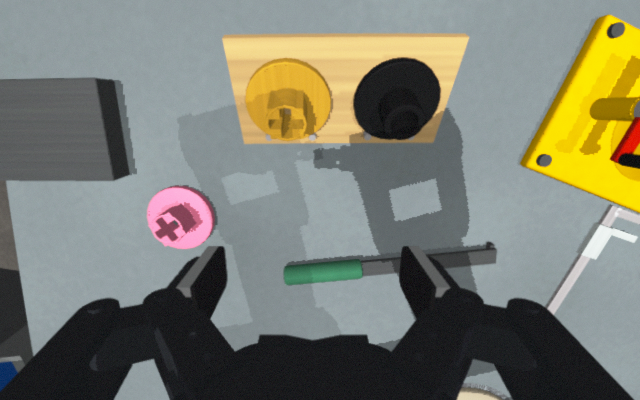

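```bash
python3 -c "
from h import *
plan((0.495,0.362,0.19),-1.417)
w=load('w9');im=w['color'][:,:,::-1]
cv2.imwrite('pics/v9b.png',cv2.resize(im[45:155,230:340],(660,660)[:2],interpolation=2)[:600])"
```

```text
t 9.55 tcp [0.4521 0.3299 0.2189] yaw -1.417 tilt 0.0004 F [-0.23 -0.65  0.44] w 0.0854 q [ 0.42  0.39  1.24 -0.    1.51  1.84]
shift cm [-2.52 -4.73  2.88] turn -0.000
```

View pics/v9b.png

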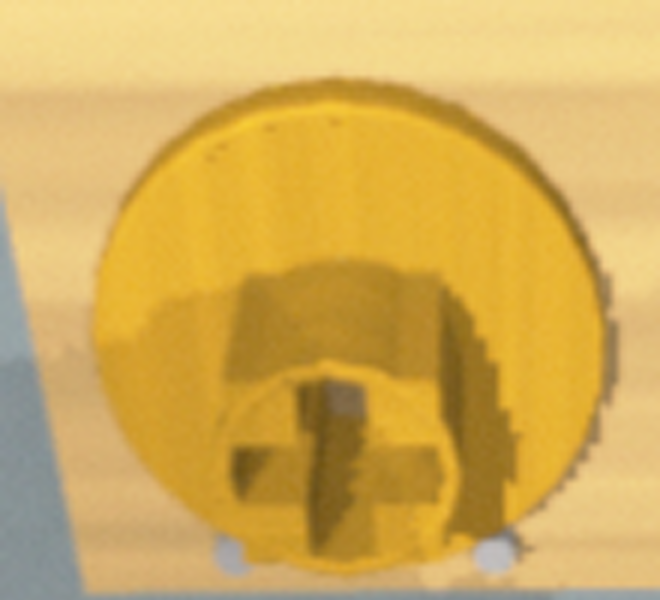

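Emit:
step_arm(motion="-2.5 -4.7 2.9 0 1;-2.5 -4.7 2.9 0 1;-2.5 -4.7 2.9 0 1;-2.5 -4.7 2.9 0 1")

```text
t: 9.95
tool_pos: [0.4942, 0.3619, 0.1905]
tcp_rot: [0.759, -0.651, 0.0, -0.0]
force: [-0.7, 0.5, -0.2]
width: 0.0853
```

```bash
python3 -c "
from h import *
s=snap('wrist','w10')
plan((0.495,0.362,0.19),-1.417)
cv2.imwrite('pics/v10b.png',cv2.resize(s['color'][100:220,230:360,::-1],(650,600),interpolation=2))"
```

```text
t 10.00 tcp [0.4941 0.3621 0.191 ] yaw -1.417 tilt 0.0011 F [0.01 0.05 0.54] w 0.0853 q [ 0.44  0.5   1.14 -0.    1.5   1.86]
shift cm [ 0.02 -0.09  0.1 ] turn 0.000
```

View pics/w10.png

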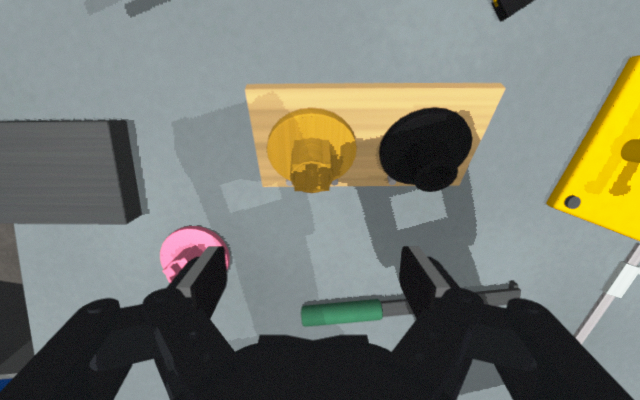

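View pics/v10b.png

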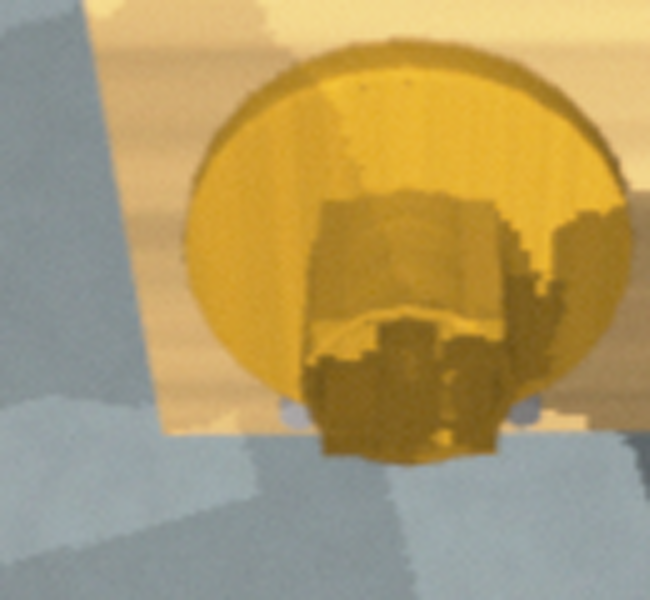

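```bash
python3 - <<'E'
from h import *
np.set_printoptions(precision=4,suppress=True)
a=load('w9');b=load('w10');t=load('top0')
print(tri(ray(a,286.5,123.2),ray(b,310.8,177.2)))
P,e=tri(ray(a,286.5,123.2),ray(b,310.8,177.2),ray(t,240,194.25));print(P,e)
yaw=-1.417
for s,bo in((a,((225,37),(467,37),(244,143),(436,143))),(b,((246,87),(504,87),(262,187),(460,187)))):
    T=np.array(s['C']);print(T[:3,3])
    for z in(.03,.04,.05,.09,.1,.11):
        L=[onplane(s,*p,z) for p in bo];print(z,'top',np.linalg.norm(L[0]-L[1]),(L[0]+L[1])/2,'bot',np.linalg.norm(L[2]-L[3]),(L[2]+L[3])/2, np.arctan2(*(L[1]-L[0])[1::-1]))
print('board TL tri',tri(ray(a,225,37),ray(b,246,87)),tri(ray(a,467,37),ray(b,504,87)))
print('board BL tri',tri(ray(a,244,143),ray(b,262,187)),tri(ray(a,436,143),ray(b,460,187)))
# hub width
for z in(.09,.1,.11,.12):print(z,np.linalg.norm(onplane(a,230+220/6,123.2,z)-onplane(a,230+458/6,123.2,z)),np.linalg.norm(onplane(b,230+303/5,177.2,z)-onplane(b,230+503/5,177.2,z)))
E
```

```text
(array([0.5074, 0.3645, 0.0931]), [np.float64(0.0005943217476441057), np.float64(0.0005943217476440579)])
[0.5069 0.3643 0.0891] [np.float64(0.0005428426915913594), np.float64(0.0010113508245401617), np.float64(0.0007810220692977904)]
[0.5243 0.3408 0.3876]
0.03 top 0.26618260372646974 [0.6063 0.3163 0.03  ] bot 0.23073944110141473 [0.4913 0.3025 0.03  ] -1.4140564080258728
0.04 top 0.2587391238331492 [0.604 0.317 0.04 ] bot 0.2242870870918367 [0.4922 0.3035 0.04  ] -1.4140564080258735
0.05 top 0.2512956439398285 [0.6017 0.3177 0.05  ] bot 0.21783473308225854 [0.4931 0.3046 0.05  ] -1.4140564080258728
0.09 top 0.22152172436654596 [0.5925 0.3204 0.09  ] bot 0.19202531704394632 [0.4968 0.3089 0.09  ] -1.414056408025873
0.1 top 0.21407824447322538 [0.5902 0.3211 0.1   ] bot 0.18557296303436818 [0.4977 0.31   0.1   ] -1.4140564080258728
0.11 top 0.2066347645799047 [0.5879 0.3218 0.11  ] bot 0.1791206090247901 [0.4986 0.311  0.11  ] -1.414056408025873
[0.5665 0.3722 0.3594]
0.03 top 0.27304155963092896 [0.5999 0.3105 0.03  ] bot 0.22887845766774803 [0.4905 0.304  0.03  ] -1.41406110814550
[... 526 characters left out ...]
 bot 0.17329279686954727 [0.5089 0.3206 0.11  ] -1.4140611081455046
board TL tri (array([0.5772, 0.4343, 0.077 ]), [np.float64(0.0006473158252255395), np.float64(0.0006473158252255185)]) (array([0.612 , 0.208 , 0.0837]), [np.float64(0.00039844258645490384), np.float64(0.0003984425864548729)])
board BL tri (array([0.4734, 0.4167, 0.0306]), [np.float64(0.00040591240962827165), np.float64(0.0004059124096282408)]) (array([0.5081, 0.1881, 0.0268]), [np.float64(0.0012329350687839337), np.float64(0.001232935068783966)])
0.09 0.03886932984724349 0.037284565718134995
0.1 0.03756325895955904 0.03590061361954171
0.11 0.036257188071874565 0.034516661520948365
0.12 0.03495111718419014 0.03313270942235502
```

```bash
python3 -c "
from h import *
plan((0.5139,0.3654,0.068),-1.414)"
```

```text
t 10.00 tcp [0.4941 0.3621 0.191 ] yaw -1.417 tilt 0.0011 F [0.01 0.05 0.54] w 0.0853 q [ 0.44  0.5   1.14 -0.    1.5   1.86]
shift cm [-0.02 -1.99 12.3 ] turn -0.003
```

Emit:
step_arm(motion="0 -2 4 0 1; 0 -2 8 0 1; 0 -2 9.3 0 1; 0 -2 9.3 0 1; 0 -2 9.3 0 1")

```text
t: 10.5
tool_pos: [0.5145, 0.3664, 0.0993]
tcp_rot: [0.76, -0.65, 0.001, -0.002]
force: [-0.1, 0.8, 0.7]
width: 0.0854
```

```bash
python3 -c "
from h import *
s=snap('wrist','w11');t=snap('scene','s11');u=snap('top','t11')
plan((0.5139,0.3654,0.068),-1.414)
cv2.imwrite('pics/v11.png',np.hstack([s['color'][150:350,200:430,::-1],cv2.resize(t['color'][200:320,330:468,::-1],(230,200)),cv2.resize(u['color'][145:220,210:296,::-1],(230,200),interpolation=2)]))"
```

```text
t 10.65 tcp [0.5145 0.3665 0.0991] yaw -1.416 tilt 0.0037 F [ 0.54 -0.38  0.16] w 0.0857 q [ 0.43  0.61  1.22 -0.    1.31  1.85]
shift cm [0.1  0.09 3.11] turn -0.002
```

View pics/v11.png

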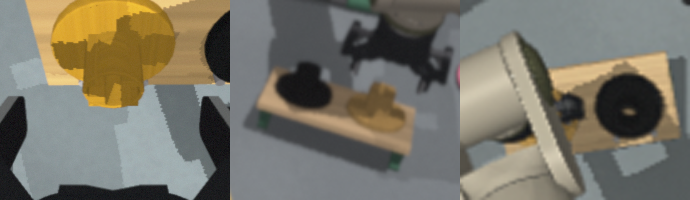

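```bash
python3 -c "
from h import *
s=load('w11')
cv2.imwrite('pics/v11b.png',cv2.resize(s['color'][140:270,240:390,::-1],(750,650)[:2],interpolation=2)[:600])"
```

```text
(no output)
```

View pics/v11b.png

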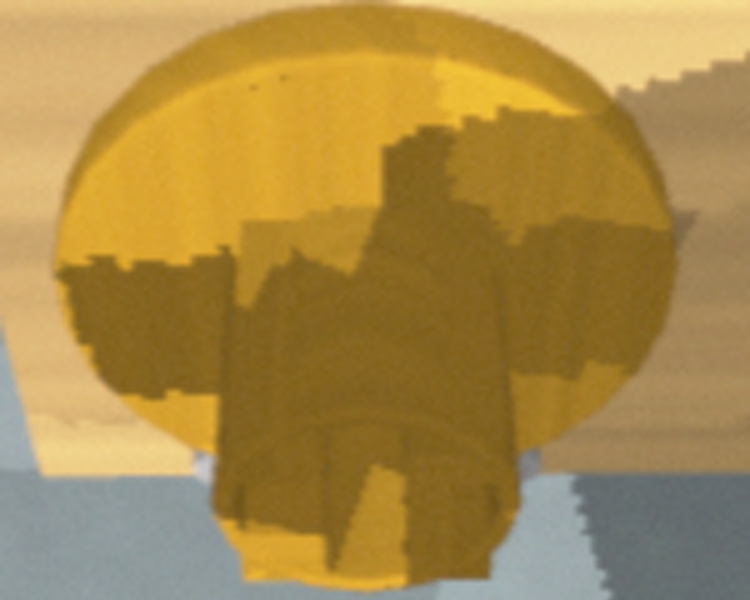

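```bash
python3 - <<'E'
from h import *
np.set_printoptions(precision=4,suppress=True)
a=load('w9');b=load('w10');c=load('w11')
R3=[ray(a,286.5,123.2),ray(b,310.8,177.2),ray(c,313.4,240)]
print(tri(*R3));print(tri(R3[0],R3[2]))
for z in(.08,.085,.09,.095):print(z,np.linalg.norm(onplane(c,240+212/5,240,z)-onplane(c,240+522/5,240,z)),onplane(c,313.4,240,z))
E
```

```text
(array([0.5075, 0.3644, 0.0944]), [np.float64(0.0005202153102881911), np.float64(0.0006965880328127093), np.float64(0.0001985571120640446)])
(array([0.5077, 0.3641, 0.0947]), [np.float64(0.00017117566579896536), np.float64(0.00017117566579877513)])
0.08 0.0430467412294699 [0.501  0.3632 0.08  ]
0.085 0.04190485614809047 [0.5033 0.3635 0.085 ]
0.09 0.04076297106671098 [0.5055 0.3639 0.09  ]
0.095 0.03962108598533155 [0.5078 0.3643 0.095 ]
```

Emit:
step_arm(motion="0.1 0 1.5 0 1; 0.1 0 3 0 1; 0.1 0 3 0 1; 0.1 0 3 0 1")

```text
t: 11.05
tool_pos: [0.5144, 0.3654, 0.068]
tcp_rot: [0.76, -0.65, 0.0, -0.001]
force: [-0.4, 0.3, 0.1]
width: 0.0854
```

Emit:
step_arm(motion="0 0 0 0 0; 0 0 0 0 0; 0 0 0 0 0; 0 0 0 0 0; 0 0 0 0 0")

```text
t: 11.55
tool_pos: [0.5147, 0.3656, 0.0699]
tcp_rot: [0.76, -0.65, 0.001, -0.002]
force: [-4.2, -2.2, 17.2]
width: 0.0316
```

```bash
python3 -c "
from h import *
s=snap('wrist','w12')
plan((0.5139,0.3654,0.068),-1.414)"
```

```text
t 11.60 tcp [0.5147 0.3656 0.0698] yaw -1.416 tilt 0.0036 F [-3.75 -1.43 17.11] w 0.0321 q [0.43 0.64 1.26 0.   1.25 1.85]
shift cm [0.01 0.08 0.18] turn -0.002
```

View pics/w12.png

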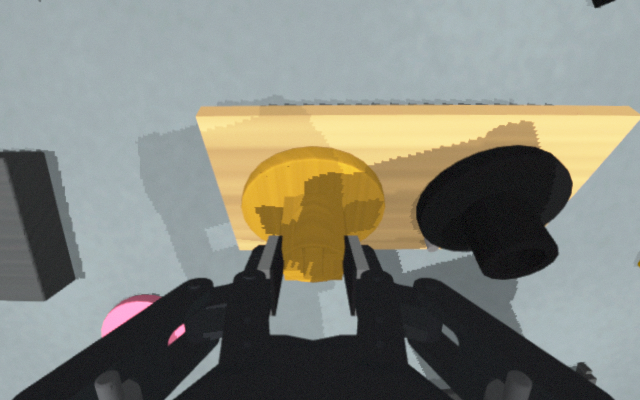

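Emit:
step_arm(motion="0 0 -0.5 0 0; 0 0 -1 0 0; 0 0 -2 0 0; 0 0 -3 0 0; 0 0 -4 0 0")

```text
t: 12.1
tool_pos: [0.5141, 0.3652, 0.1078]
tcp_rot: [0.76, -0.65, 0.0, -0.0]
force: [-0.2, 0.7, -2.3]
width: 0.0311
```

```bash
python3 -c "
from h import *
s=snap('wrist','w13');t=snap('scene','s13')
plan((0.5139,0.3654,0.068),-1.414)
cv2.imwrite('pics/v13.png',np.hstack([s['color'][:,:,::-1][100:400,120:560],cv2.resize(t['color'][200:320,330:474,::-1],(360,300))]))"
```

```text
t 12.20 tcp [0.5148 0.3655 0.1088] yaw -1.416 tilt 0.0033 F [-0.72 -0.07 -2.74] w 0.0313 q [0.43 0.6  1.21 0.   1.33 1.85]
shift cm [0.   0.1  4.08] turn -0.002
```

View pics/v13.png

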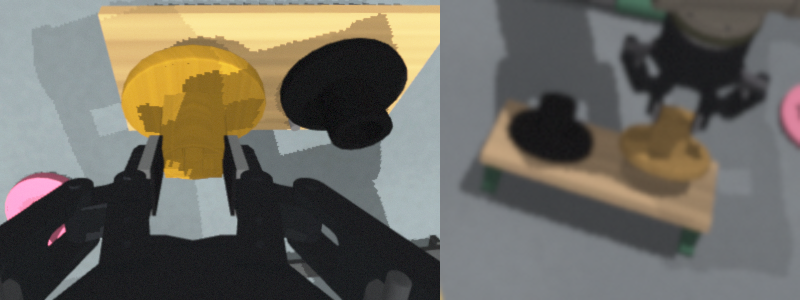

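```bash
python3 -c "
from h import *
t=load('top0')
for p in((150,260),(300,260),(300,330),(150,390),(206,238),(250,257),(140,210)):print(p,onplane(t,*p,0))
plan((0.27,0.39,0.15),-1.2)"
```

```text
(150, 260) [0.273965   0.70626392 0.        ]
(300, 260) [0.28312936 0.16118626 0.        ]
(300, 330) [0.03615948 0.15839244 0.        ]
(150, 390) [-0.19584365  0.69914643  0.        ]
(206, 238) [0.35695714 0.50095934 0.        ]
(250, 257) [0.29151403 0.33994006 0.        ]
(140, 210) [4.55044743e-01 7.51484777e-01 2.22044605e-16]
t 12.20 tcp [0.5148 0.3655 0.1088] yaw -1.416 tilt 0.0033 F [-0.72 -0.07 -2.74] w 0.0313 q [0.43 0.6  1.21 0.   1.33 1.85]
shift cm [-6.2  23.8  -4.19] turn -0.216
```

```bash
python3 -c "
from h import *
plan((0.19,0.42,0.15),-1.2)"
```

```text
t 12.20 tcp [0.5148 0.3655 0.1088] yaw -1.416 tilt 0.0033 F [-0.72 -0.07 -2.74] w 0.0313 q [0.43 0.6  1.21 0.   1.33 1.85]
shift cm [-10.39  31.24  -4.21] turn -0.216
```

Emit:
step_arm(motion="0 0 -4 0 0; -5 4 -4.2 -0.2 0; -10 31 -4.2 -0.2 0; -10 31 -4.2 -0.2 0; -10 31 -4.2 -0.2 0")

```text
t: 12.7
tool_pos: [0.3254, 0.4078, 0.1484]
tcp_rot: [0.821, -0.571, -0.0, 0.0]
force: [-0.8, 1.2, -2.4]
width: 0.0316
```

```bash
python3 -c "
from h import *
plan((0.19,0.42,0.15),-1.2)"
```

```text
t 12.70 tcp [0.3254 0.4078 0.1484] yaw -1.216 tilt 0.0004 F [-0.82  1.24 -2.39] w 0.0316 q [0.67 0.38 1.47 0.   1.29 1.89]
shift cm [-5.85 12.27 -0.15] turn -0.016
```

Emit:
step_arm(motion="-5.8 12.3 0 0 0; -5.8 12.3 0 0 0; -5.8 12.3 0 0 0; -5.8 12.3 6 0 0; -5.8 12.3 9 0 0")

```text
t: 13.2
tool_pos: [0.1909, 0.4199, 0.0581]
tcp_rot: [0.821, -0.57, 0.0, -0.001]
force: [1.7, 0.8, -3.5]
width: 0.031
```

```bash
python3 -c "
from h import *
s=snap('wrist','w14')
plan((0.19,0.42,0.06),-1.2)"
```

```text
t 13.25 tcp [0.1893 0.417  0.0525] yaw -1.215 tilt 0.0087 F [ -2.08  -4.36 -10.88] w 0.0310 q [ 0.89  0.42  1.77 -0.    0.97  2.1 ]
shift cm [-0.25 -0.16 -0.75] turn -0.015
```

View pics/w14.png

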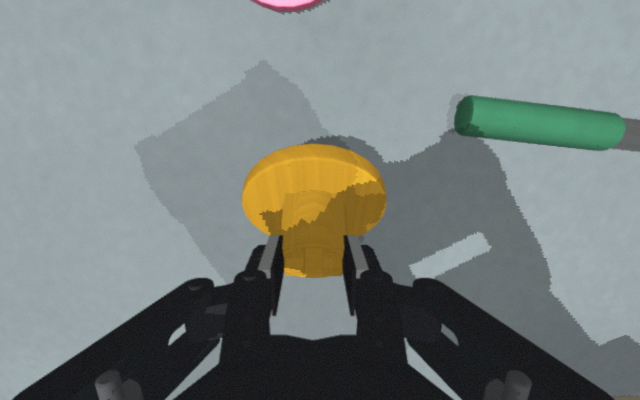

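Emit:
step_arm(motion="0 0 0 0 0; 0 0 0.5 0 0; 0 0 1 0 0; 0 0 1 0 0")

```text
t: 13.65
tool_pos: [0.1923, 0.4199, 0.0493]
tcp_rot: [0.821, -0.571, 0.0, -0.001]
force: [-0.6, -0.1, -3.2]
width: 0.0311
```

Emit:
step_arm(motion="0 0 0.5 0 0; 0 0 0.8 0 0; 0 0 1 0 0; 0 0 1 0 0")

```text
t: 14.05
tool_pos: [0.1934, 0.4205, 0.0397]
tcp_rot: [0.821, -0.571, 0.001, -0.002]
force: [2.9, -1.1, 7.5]
width: 0.0313
```

Emit:
step_arm(motion="0 0 0.3 0 0; 0 0 0.5 0 0; 0 0 0.5 0 0")

```text
t: 14.35
tool_pos: [0.1972, 0.4227, 0.0377]
tcp_rot: [0.821, -0.571, 0.003, -0.007]
force: [12.8, -5.5, 35.3]
width: 0.0313
```

Emit:
step_arm(motion="0 0 -0.5 0 0; 0 0 -0.5 0 0.5; 0 0 -0.5 0 0.6; 0 0 -0.5 0 0.8; 0 0 -0.5 0 1")

```text
t: 14.85
tool_pos: [0.1918, 0.4195, 0.0384]
tcp_rot: [0.821, -0.571, -0.0, 0.0]
force: [-0.1, -0.1, -0.4]
width: 0.0782
```

```bash
python3 -c "
from h import *
s=snap('wrist','w15')
plan((0.19,0.42,0.06),-1.2)"
```

```text
t 14.90 tcp [0.1918 0.4196 0.0384] yaw -1.216 tilt 0.0007 F [-0.25  0.51 -0.01] w 0.0840 q [0.88 0.44 1.78 0.   0.92 2.1 ]
shift cm [-0.1   0.15 -2.16] turn -0.016
```

View pics/w15.png

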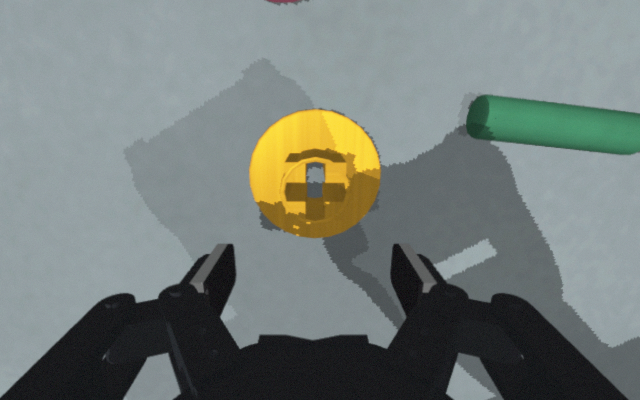

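```bash
python3 -c "
from h import *
s=load('w15')
cv2.imwrite('pics/v15.png',cv2.resize(s['color'][105:245,245:385,::-1],(600,600),interpolation=2))"
```

```text
(no output)
```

View pics/v15.png

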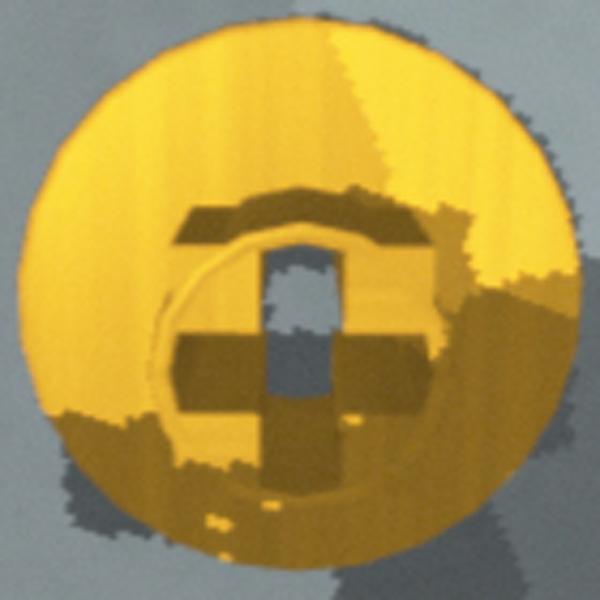

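```bash
python3 - <<'E'
from h import *
np.set_printoptions(precision=4,suppress=True)
s=load('w15');k=140/600
P=lambda x,y,z:onplane(s,245+x*k,105+y*k,z)
print('hub',P(300,364,.048),P(301,373,.048)); L=[P(*p,.012) for p in((18,292),(582,292),(300,15),(300,570))];print('fl',np.mean(L,0),np.linalg.norm(L[0]-L[1]),np.linalg.norm(L[2]-L[3]))
d=P(425,335,.048)-P(180,335,.048);print(np.arctan2(d[1],d[0]))
d=P(342,245,.048)-P(342,480,.048);print(np.arctan2(d[1],d[0]))
plan(np.r_[np.mean(L,0)[:2],.06],-1.2)
E
```

```text
hub [0.2204 0.4278 0.048 ] [0.2193 0.4273 0.048 ]
fl [0.221  0.4278 0.012 ] 0.08865699553499583 0.08928099585306441
-1.216417218969755
0.3657635905072182
t 14.90 tcp [0.1918 0.4196 0.0384] yaw -1.216 tilt 0.0007 F [-0.25  0.51 -0.01] w 0.0840 q [0.88 0.44 1.78 0.   0.92 2.1 ]
shift cm [ 0.25 -3.02 -2.16] turn -0.016
```

Emit:
step_arm(motion="0.2 -3 0 0 1; 0.2 -3 0.8 0 1; 0.2 -3 1.6 0 1; 0.2 -3 1.6 0 1; 0.2 -3 1.6 0 1")

```text
t: 15.4
tool_pos: [0.2201, 0.4278, 0.0224]
tcp_rot: [0.821, -0.571, -0.0, 0.001]
force: [-0.1, 0.5, 0.2]
width: 0.0854
```

```bash
python3 -c "
from h import *
plan((.2205,.4277,.021),-1.216)"
```

```text
t 15.40 tcp [0.2201 0.4278 0.0224] yaw -1.216 tilt 0.0013 F [-0.1   0.51  0.21] w 0.0854 q [0.85 0.49 1.74 0.   0.91 2.06]
shift cm [ 0.03 -0.04  0.14] turn 0.000
```

Emit:
step_arm(motion="0 0 0 0 0; 0 0 0 0 0; 0 0 0 0 0; 0 0 0 0 0; 0 0 0 0 0")

```text
t: 15.9
tool_pos: [0.2208, 0.4282, 0.0228]
tcp_rot: [0.821, -0.571, -0.0, -0.0]
force: [0.2, 0.3, 0.1]
width: 0.0127
```

Emit:
step_arm(motion="0 0 -0.5 0 0; 0 0 -2 0 0; 0 0 -6 0 0; 0 0 -10 0 0; 0 0 -13 0 0")

```text
t: 16.4
tool_pos: [0.2209, 0.4284, 0.1554]
tcp_rot: [0.821, -0.571, 0.0, -0.001]
force: [0.1, 0.4, -0.6]
width: 0.0
```

```bash
python3 -c "
from h import *
s=snap('wrist','w16')
plan((.565,-.0957,.17),-1.873)
cv2.imwrite('pics/v16.png',s['color'][120:320,200:430,::-1])"
```

```text
t 16.45 tcp [0.2221 0.4299 0.1594] yaw -1.216 tilt 0.0095 F [0.66 0.19 5.19] w -0.0001 q [ 0.85  0.3   1.56 -0.    1.27  2.06]
shift cm [ 61.19 -13.89  -1.22] turn 0.657
```

View pics/v16.png

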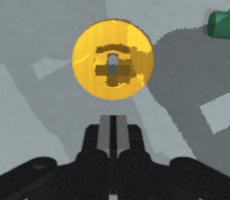

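```bash
python3 - <<'E'
from h import *
np.set_printoptions(precision=4,suppress=True)
s=load('w16');print(np.array(s['C']))
im=s['color']
cv2.imwrite('pics/v16b.png',cv2.resize(im[120:240,250:390,::-1],(700,600),interpolation=2))
for z in(.048,.012):print(onplane(s,313,188,z),onplane(s,313,180,z))
E
python3 -c "
from h import *
s=snap('wrist','w17')
plan((.2205,.4277,.021),-1.216)"
```

```text
[[ 0.3468  0.9     0.264   0.2894]
 [-0.9379  0.3333  0.096   0.4524]
 [-0.0016 -0.2809  0.9597  0.3245]
 [ 0.      0.      0.      1.    ]]
[0.2215 0.4275 0.048 ] [0.2289 0.4303 0.048 ]
[0.2126 0.4243 0.012 ] [0.221  0.4274 0.012 ]
t 16.50 tcp [0.2219 0.4296 0.1568] yaw -1.216 tilt 0.0082 F [-0.34  0.48 -0.34] w 0.0001 q [0.85 0.31 1.56 0.   1.26 2.06]
shift cm [ 0.18  0.3  13.58] turn 0.000
```

View pics/w17.png

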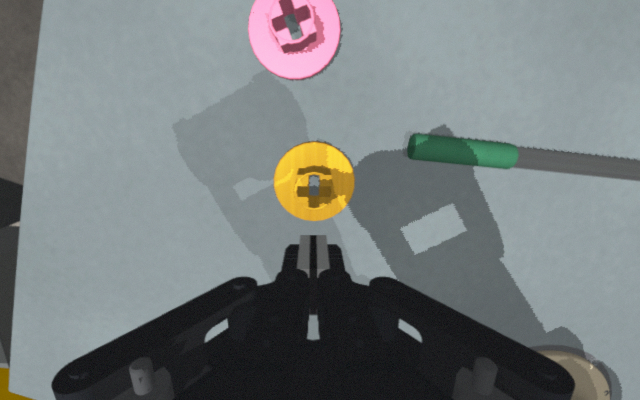

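View pics/v16b.png

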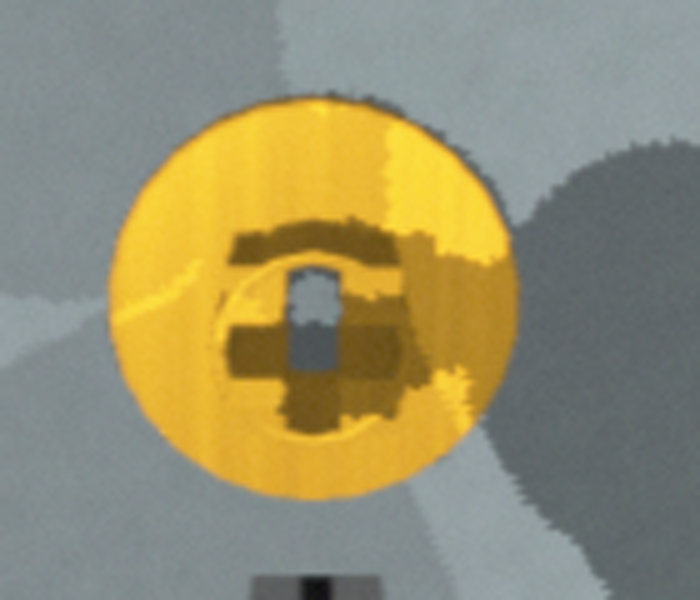

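```bash
python3 -c "
from h import *
s=load('w16');print(proj(s,tool()[:3,3]))
s=load('w15');print(proj(s,(.1918,.4196,.0384)))
plan((.2208,.4277,.09),-.431)"
```

```text
[309.95510595 231.22711949]
[311.18594548 232.27613492]
t 16.50 tcp [0.2219 0.4296 0.1568] yaw -1.216 tilt 0.0082 F [-0.34  0.48 -0.34] w 0.0001 q [0.85 0.31 1.56 0.   1.26 2.06]
shift cm [0.16 0.22 6.68] turn -0.785
```

Emit:
step_arm(motion="0.1 0.1 0 -0.4 1; 0.1 0.1 0 -0.785 1; 0.1 0.1 0 -0.785 1; 0.1 0.1 3 -0.785 1; 0.1 0.1 6 -0.785 1")

```text
t: 17.0
tool_pos: [0.2202, 0.4269, 0.092]
tcp_rot: [0.974, -0.228, 0.0, -0.001]
force: [-0.3, 0.3, -1.1]
width: 0.0721
```

Emit:
step_arm(motion="0 0 0 -0.1 1; 0 0 0 -0.1 1;0 0 0 -0.1 1")

```text
t: 17.3
tool_pos: [0.2202, 0.4269, 0.0928]
tcp_rot: [0.983, -0.183, 0.0, -0.0]
force: [-0.4, 0.3, 0.6]
width: 0.0854
```

```bash
python3 -c "
from h import *
s=snap('wrist','w18')
plan((.2208,.4277,.021),-.431)"
```

```text
t 17.35 tcp [0.2203 0.427  0.093 ] yaw -0.368 tilt 0.0007 F [ 0.49  0.52 -0.3 ] w 0.0854 q [ 0.85  0.38  1.66 -0.    1.1   1.22]
shift cm [ 0.02 -0.07  7.2 ] turn 0.063
```

View pics/w18.png

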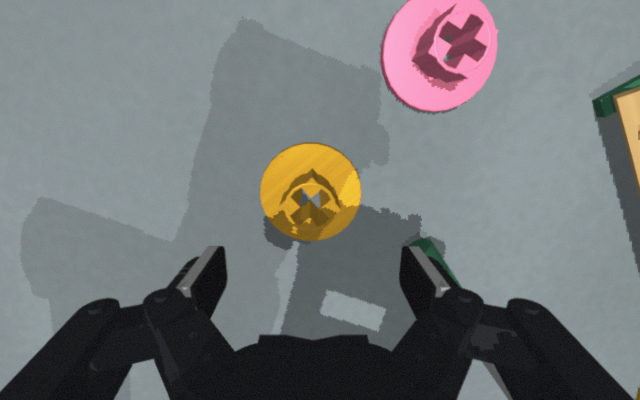

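Emit:
step_arm(motion="0 0 4 0.063 1; 0 0 6 0.063 1; 0 0 7 0.063 1; 0 0 7 0.063 1; 0 0 7 0.063 1")

```text
t: 17.85
tool_pos: [0.2206, 0.4274, 0.0236]
tcp_rot: [0.977, -0.213, 0.0, -0.001]
force: [-0.3, -0.2, -0.2]
width: 0.0849
```

```bash
python3 -c "
from h import *
s=snap('wrist','w19')
plan((.2208,.4277,.021),-.431)"
```

```text
t 17.90 tcp [0.2207 0.4275 0.0238] yaw -0.429 tilt 0.0022 F [ 0.3  -0.17  0.18] w 0.0853 q [0.85 0.49 1.74 0.   0.91 1.28]
shift cm [-0.   -0.02  0.28] turn 0.002
```

View pics/w19.png

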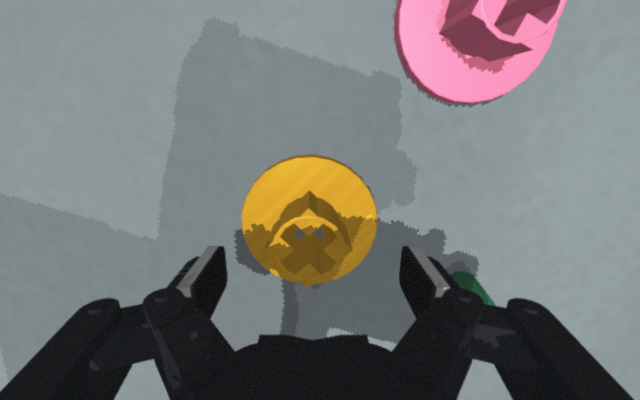

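Emit:
step_arm(motion="0 0 0.3 0 0.45; 0 0 0.3 0 0.45; 0 0 0.3 0 0.45; 0 0 0.3 0 0.45")

```text
t: 18.3
tool_pos: [0.2201, 0.4272, 0.0206]
tcp_rot: [0.977, -0.213, -0.0, -0.001]
force: [-2.3, 0.1, 8.8]
width: 0.0386
```

```bash
python3 -c "
from h import *
s=snap('wrist','w20')
plan((.2208,.4277,.021),-.431)"
```

```text
t 18.35 tcp [0.2201 0.4272 0.0205] yaw -0.429 tilt 0.0011 F [-3.62  0.15  9.48] w 0.0386 q [0.85 0.49 1.75 0.   0.9  1.28]
shift cm [ 0.05 -0.07 -0.05] turn 0.002
```

View pics/w20.png

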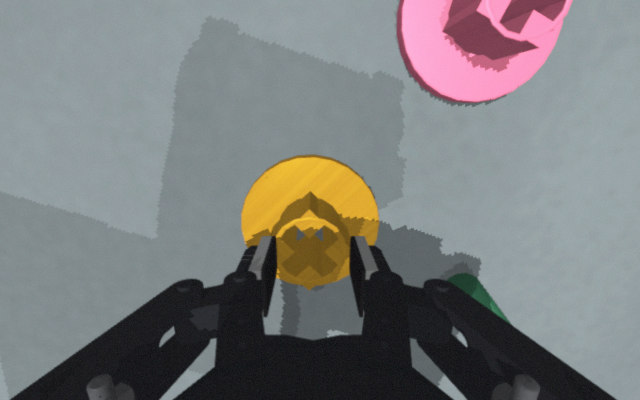

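Emit:
step_arm(motion="0 0 0 0 0.3; 0 0 0 0 0.3; 0 0 0 0 0; 0 0 0 0 0; 0 0 0 0 0")

```text
t: 18.85
tool_pos: [0.2215, 0.4282, 0.0211]
tcp_rot: [0.977, -0.213, 0.001, -0.002]
force: [1.7, 1.4, 9.3]
width: 0.0
```

Emit:
step_arm(motion="0 0 -0.5 0 0; 0 0 -1 0 0; 0 0 -2 0 0; 0 0 -3 0 0; 0 0 -4 0 0")

```text
t: 19.35
tool_pos: [0.2202, 0.4269, 0.0608]
tcp_rot: [0.977, -0.213, 0.0, -0.0]
force: [-0.2, -0.3, 0.4]
width: 0.0001
```

```bash
python3 -c "
from h import *
s=snap('wrist','w21')
plan((.565,-.0957,.17),.483)"
```

```text
t 19.40 tcp [0.2207 0.4276 0.0621] yaw -0.429 tilt 0.0029 F [0.08 0.94 1.7 ] w 0.0002 q [0.85 0.43 1.7  0.   1.01 1.28]
shift cm [ 53.08  33.24 -10.84] turn -0.912
```

View pics/w21.png

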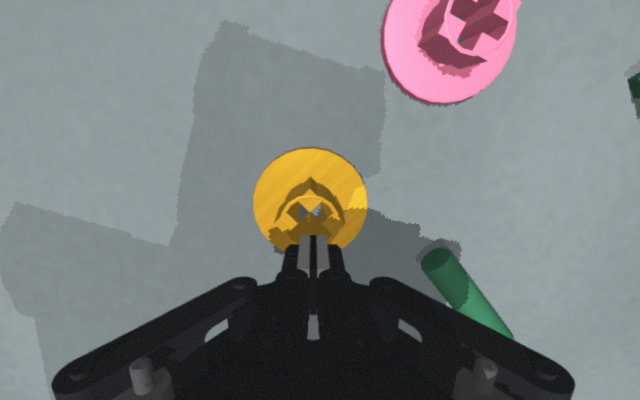

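```bash
python3 - <<'E'
from h import *
np.set_printoptions(precision=4,suppress=True)
for n in('w18','w19','w20','w21'):
    s=load(n);hsv=cv2.cvtColor(s['color'],cv2.COLOR_RGB2HSV)
    m=cv2.inRange(hsv,(15,120,60),(30,255,255));c=max(cv2.findContours(m,0,1)[0],key=cv2.contourArea);h=cv2.convexHull(c)[:,0]
    h=h[h[:,1]<np.median(h[:,1])+20]
    Q=np.array([onplane(s,*map(float,p),.012)[:2] for p in h],np.float32)*1000
    print(n,cv2.fitEllipse(Q),cv2.boundingRect(c))
s=load('w19');cv2.imwrite('pics/v19.png',np.hstack([cv2.resize(load(n)['color'][140:310,220:400,::-1],(400,378),interpolation=2) for n in('w20','w21')]))
E
```

```text
w18 ((219.577392578125, 428.02001953125), (88.49945831298828, 89.60546875), 159.03738403320312) (260, 143, 101, 98)
w19 ((219.23959350585938, 427.46429443359375), (88.52019500732422, 91.82049560546875), 151.77157592773438) (242, 155, 135, 133)
w20 ((218.9040069580078, 426.3575744628906), (89.14952087402344, 94.14030456542969), 156.73321533203125) (242, 155, 137, 135)
w21 ((219.40609741210938, 427.68328857421875), (88.62120056152344, 90.59583282470703), 151.5221405029297) (253, 147, 115, 104)
```

View pics/v19.png

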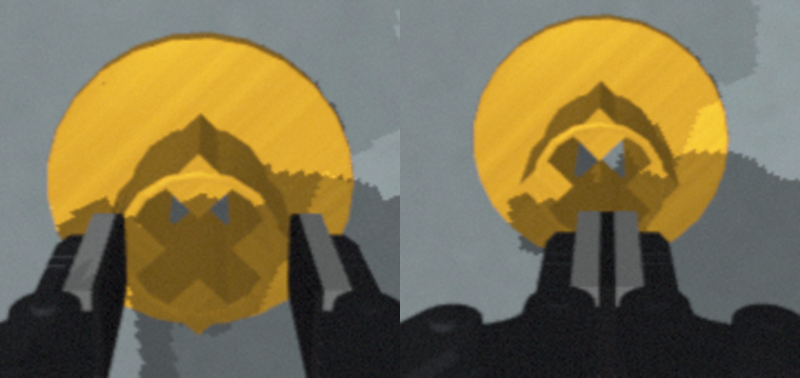

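Emit:
step_arm(motion="0 0 -2 0 1; 0 0 -2 0 1; 0 0 -2 0 1; 0 0 -2 0 1; 0 0 -2 0 1")

```text
t: 19.9
tool_pos: [0.22, 0.4266, 0.0791]
tcp_rot: [0.977, -0.213, -0.0, 0.001]
force: [-0.3, -0.1, -0.1]
width: 0.0724
```

```bash
python3 -c "
from h import *
s=snap('wrist','w22')
plan((.2200,.4277,.018),-.431)
cv2.imwrite('pics/v22.png',cv2.resize(s['color'][110:260,220:420,::-1],(800,600),interpolation=2))"
```

```text
t 19.95 tcp [0.22   0.4267 0.0792] yaw -0.429 tilt 0.0011 F [-0.79  0.14  0.35] w 0.0788 q [0.85 0.4  1.68 0.   1.06 1.28]
shift cm [-0.04 -0.1   6.12] turn 0.002
```

View pics/v22.png

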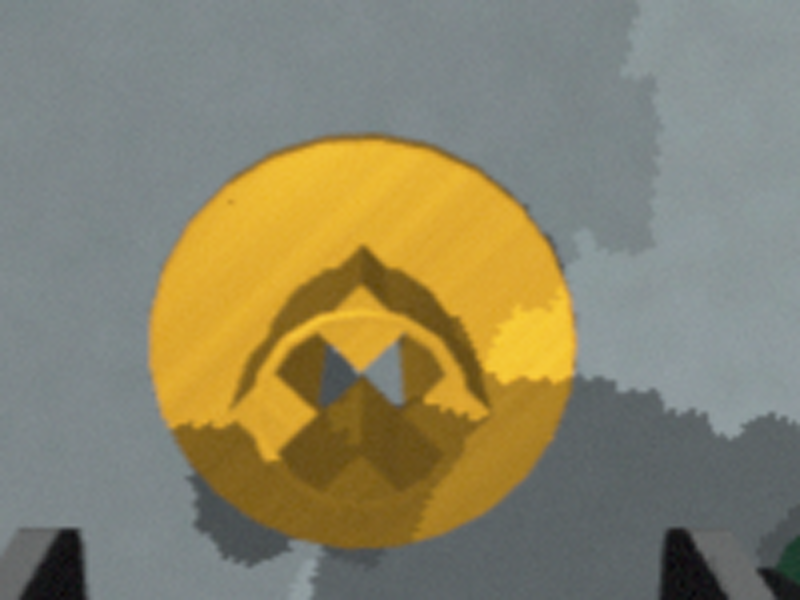

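Emit:
step_arm(motion="0 -0.1 4 0 0.7; 0 -0.1 6.2 0 0.7; 0 -0.1 6.2 0 0.7; 0 -0.1 6.2 0 0.7")

```text
t: 20.35
tool_pos: [0.2207, 0.4279, 0.018]
tcp_rot: [0.977, -0.213, -0.0, 0.0]
force: [0.0, -0.3, 0.9]
width: 0.0597
```

Emit:
step_arm(motion="0 0 0 0 0.4; 0 0 0 0 0.4; 0 0 0 0 0.4")

```text
t: 20.65
tool_pos: [0.2206, 0.4297, 0.021]
tcp_rot: [0.977, -0.213, 0.0, -0.003]
force: [-9.8, 0.3, 24.6]
width: 0.0341
```

```bash
python3 -c "
from h import *
plan((.2200,.4277,.018),-.431); print(observe()['wrist_torque'])
s=snap('wrist','w23')
cv2.imwrite('pics/v23.png',cv2.resize(s['color'][150:310,210:410,::-1],(750,600),interpolation=2))"
```

```text
t 20.65 tcp [0.2206 0.4297 0.021 ] yaw -0.429 tilt 0.0058 F [-9.77  0.3  24.65] w 0.0341 q [0.85 0.5  1.74 0.   0.9  1.28]
shift cm [0.03 0.2  0.3 ] turn 0.002
[0.19450581 1.60309719 0.01378966]
```

View pics/v23.png

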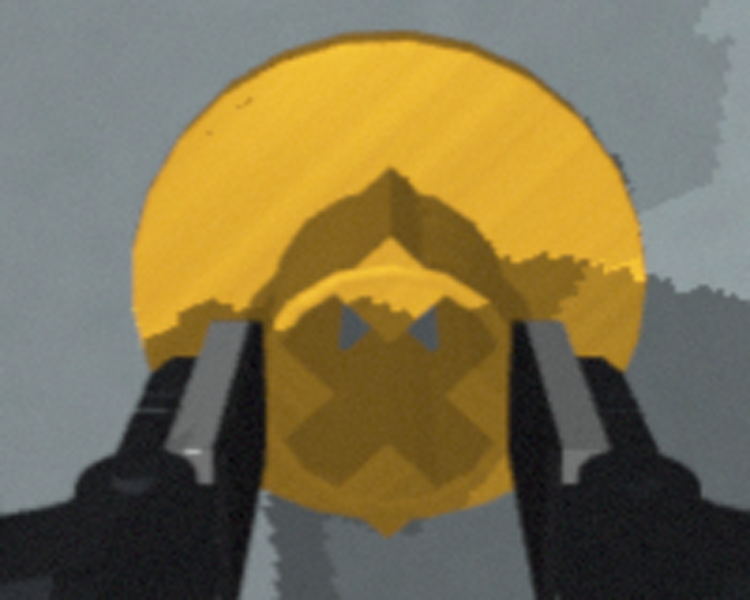

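Emit:
step_arm(motion="0 0 0 0 0.8; 0 0 0 0.1 0.8; 0 0 0 0.3 0.8; 0 0 0 0.787 0.8; 0 0 0 0.787 0.8")

```text
t: 21.2
tool_pos: [0.221, 0.4282, 0.0188]
tcp_rot: [0.881, -0.473, 0.0, -0.001]
force: [-0.0, 1.2, -0.4]
width: 0.0683
```

```bash
python3 -c "
from h import *
plan((.2200,.4277,.018),-1.216)"
```

```text
t 21.20 tcp [0.221  0.4282 0.0188] yaw -0.985 tilt 0.002 F [-0.02  1.25 -0.44] w 0.0683 q [ 0.85  0.5   1.75 -0.    0.89  1.83]
shift cm [-0.01  0.11  0.08] turn 0.231
```

Emit:
step_arm(motion="0 0 0 0.22 0.8; 0 0 0 0.22 0.8; 0 0 0 0.22 0.8; 0 0 0 0.22 0.8")

```text
t: 21.6
tool_pos: [0.2209, 0.4281, 0.0183]
tcp_rot: [0.826, -0.563, 0.0, -0.001]
force: [0.3, -0.8, -0.2]
width: 0.068
```

```bash
python3 -c "
from h import *
plan((.2200,.4277,.018),-1.216)
s=snap('wrist','w24')
cv2.imwrite('pics/v24.png',cv2.resize(s['color'][150:310,210:410,::-1],(750,600),interpolation=2))"
```

```text
t 21.60 tcp [0.2209 0.4281 0.0183] yaw -1.197 tilt 0.0013 F [ 0.28 -0.85 -0.24] w 0.0680 q [ 0.85  0.5   1.75 -0.    0.89  2.04]
shift cm [0.   0.09 0.03] turn 0.019
```

View pics/v24.png

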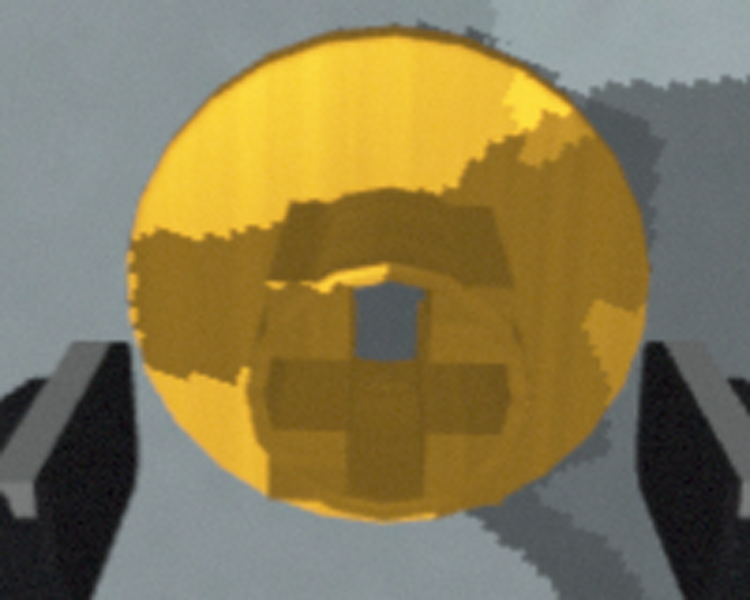

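Emit:
step_arm(motion="0 0 0 0.02 0.5; 0 0 0 0.02 0.5; 0 0 0 0.02 0.45; 0 0 0 0.02 0.42; 0 0 0 0.02 0.42")

```text
t: 22.15
tool_pos: [0.2207, 0.4278, 0.0183]
tcp_rot: [0.82, -0.572, 0.0, -0.0]
force: [-2.0, -1.1, 8.3]
width: 0.0365
```

Emit:
step_arm(motion="0 0 0 0 0.38; 0 0 0 0 0.38")

```text
t: 22.35
tool_pos: [0.2207, 0.4279, 0.0185]
tcp_rot: [0.82, -0.572, 0.0, -0.0]
force: [-1.6, -2.8, 11.7]
width: 0.0352
```

Emit:
step_arm(motion="0 0 0 0 0.34; 0 0 0 0 0.34")

```text
t: 22.55
tool_pos: [0.2207, 0.4279, 0.0185]
tcp_rot: [0.82, -0.572, 0.0, -0.0]
force: [-1.3, -2.6, 12.6]
width: 0.0348
```

```bash
python3 -c "
from h import *
plan((.2200,.4277,.018),-1.216)
s=snap('wrist','w25')
cv2.imwrite('pics/v25.png',cv2.resize(s['color'][150:310,210:410,::-1],(750,600),interpolation=2))"
```

```text
t 22.55 tcp [0.2207 0.4279 0.0185] yaw -1.219 tilt 0.0007 F [-1.31 -2.58 12.6 ] w 0.0348 q [ 0.85  0.5   1.75 -0.    0.9   2.07]
shift cm [-0.01  0.07  0.05] turn -0.003
```

View pics/v25.png

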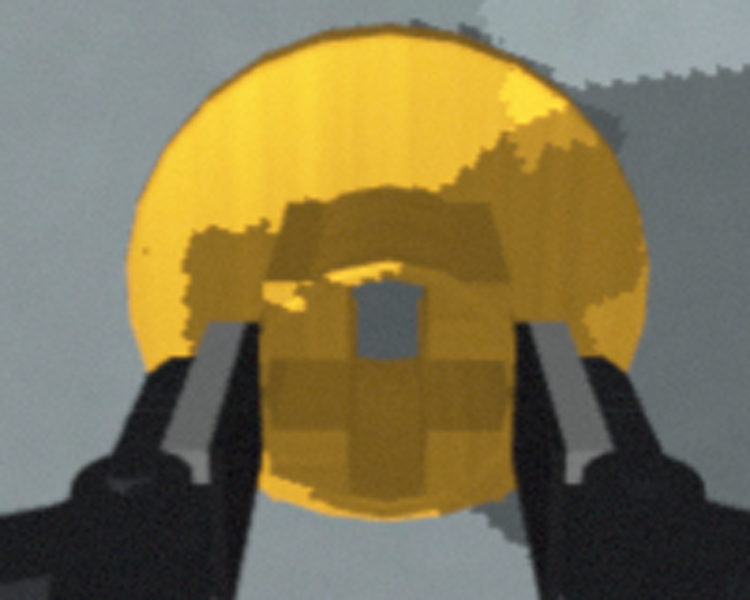

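Emit:
step_arm(motion="0 0 0 0 0.3; 0 0 -0.3 0 0.3; 0 0 -0.6 0 0.3; 0 0 -1 0 0.3; 0 0 -1.5 0 0.3")

```text
t: 23.1
tool_pos: [0.2205, 0.4276, 0.0328]
tcp_rot: [0.82, -0.572, -0.0, 0.0]
force: [-1.1, -0.3, -3.6]
width: 0.0348
```

```bash
python3 -c "
from h import *
plan((.2200,.4277,.018),-1.216)
s=snap('wrist','w26')
cv2.imwrite('pics/v26.png',cv2.resize(s['color'][150:310,210:410,::-1],(750,600),interpolation=2))"
```

```text
t 23.10 tcp [0.2205 0.4276 0.0328] yaw -1.219 tilt 0.0008 F [-1.1  -0.33 -3.56] w 0.0348 q [0.85 0.48 1.73 0.   0.94 2.07]
shift cm [-0.02  0.04  1.48] turn -0.003
```

View pics/v26.png

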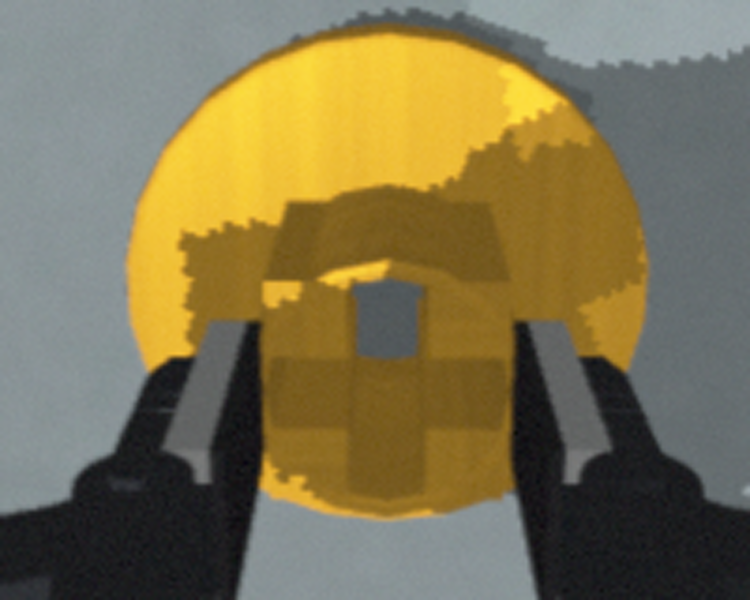

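Emit:
step_arm(motion="0 0 -4 0 0.3; 0 0 -8 0 0.3; 0 0 -12 0 0.3; 0 0 -14 0 0.3; 0 0 -14 0 0.3")

```text
t: 23.65
tool_pos: [0.2213, 0.4287, 0.1752]
tcp_rot: [0.82, -0.572, 0.0, -0.003]
force: [1.2, 0.4, -3.6]
width: 0.0345
```

```bash
python3 -c "
from h import *
plan((.565,-.0957,.17),-1.873)"
```

```text
t 23.65 tcp [0.2213 0.4287 0.1752] yaw -1.219 tilt 0.0058 F [ 1.24  0.35 -3.57] w 0.0345 q [0.85 0.29 1.53 0.   1.32 2.07]
shift cm [ 61.07 -14.18   0.43] turn 0.654
```

Emit:
step_arm(motion="3 -0.7 0 0.05 0.3; 7 -1.6 0 0.1 0.3; 11 -2.6 0 0.15 0.3; 15 -3.5 0 0.2 0.3; 20 -4.6 0 0.25 0.3")

```text
t: 24.15
tool_pos: [0.3317, 0.2556, 0.1712]
tcp_rot: [0.742, -0.671, -0.001, 0.001]
force: [0.9, 1.3, -3.5]
width: 0.0348
```

```bash
python3 -c "
from h import *
plan((.565,-.0957,.17),-1.873)"
```

```text
t 24.15 tcp [0.3317 0.2556 0.1712] yaw -1.470 tilt 0.0025 F [ 0.93  1.26 -3.45] w 0.0348 q [0.37 0.18 1.69 0.   1.27 1.84]
shift cm [ 37.3  -19.66   0.09] turn 0.403
```

Emit:
step_arm(motion="4.2 -2.2 0 0.1 0.3; 8.4 -4.4 0 0.2 0.3; 13 -6.6 0 0.3 0.3; 17 -9 0 0.35 0.3; 21 -11 0 0.4 0.3")

```text
t: 24.65
tool_pos: [0.4632, 0.0572, 0.171]
tcp_rot: [-0.593, 0.805, 0.001, -0.001]
force: [0.6, 0.6, -2.7]
width: 0.035
```

```bash
python3 -c "
from h import *
plan((.565,-.0957,.17),-1.873)"
```

```text
t 24.65 tcp [0.4632 0.0572 0.171 ] yaw -1.872 tilt 0.0024 F [ 0.64  0.62 -2.74] w 0.0350 q [-0.13  0.27  1.58  0.    1.3   1.74]
shift cm [ 11.58 -14.26   0.07] turn 0.001
```

Emit:
step_arm(motion="3 -3.7 0 0 0.3; 6 -7.4 0 0 0.3; 9 -11 0 0 0.3; 11 -13.5 0 0 0.3; 11.6 -14.3 0 0 0.3")

```text
t: 25.15
tool_pos: [0.5661, -0.0965, 0.1701]
tcp_rot: [-0.593, 0.805, 0.001, -0.001]
force: [-0.9, 0.3, -2.4]
width: 0.0347
```

Emit:
step_arm(motion="0 0 0 0 0.3; 0 0 0 0 0.3; 0 0 0 0 0.3")

```text
t: 25.45
tool_pos: [0.5647, -0.0924, 0.1725]
tcp_rot: [-0.595, 0.804, 0.0, -0.0]
force: [0.1, -0.0, -2.3]
width: 0.0348
```

```bash
python3 -c "
from h import *
plan((.565,-.0957,.12),-1.873)
s=snap('wrist','w27')"
```

```text
t 25.45 tcp [ 0.5647 -0.0924  0.1725] yaw -1.868 tilt 0.001 F [ 0.11 -0.04 -2.3 ] w 0.0348 q [-0.37  0.44  1.29  0.    1.41  1.5 ]
shift cm [ 0.31 -0.13  5.25] turn 0.005
```

View pics/w27.png

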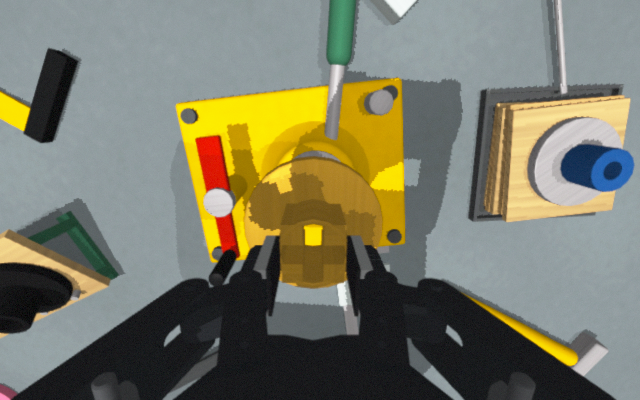

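```bash
python3 - <<'E'
from h import *
np.set_printoptions(precision=4,suppress=True)
cv2.imwrite('pics/v27.png',cv2.resize(load('w27')['color'][170:310,230:400,::-1],(728,600),interpolation=2))
s=load('w26');T=np.array(s['C'])@np.linalg.inv(s['hand_eye'])
p=onplane(s,313.5,255.3,.0623);print(T[:3,:3].T@(p-T[:3,3]))
f=onplane(s,210+388/3.75,150+277/3.75,.0263);print(T[:3,:3].T@(f-T[:3,3]))
E
```

```text
[ 0.0013  0.0003 -0.0295]
[ 0.0014 -0.003   0.0065]
```

View pics/v27.png

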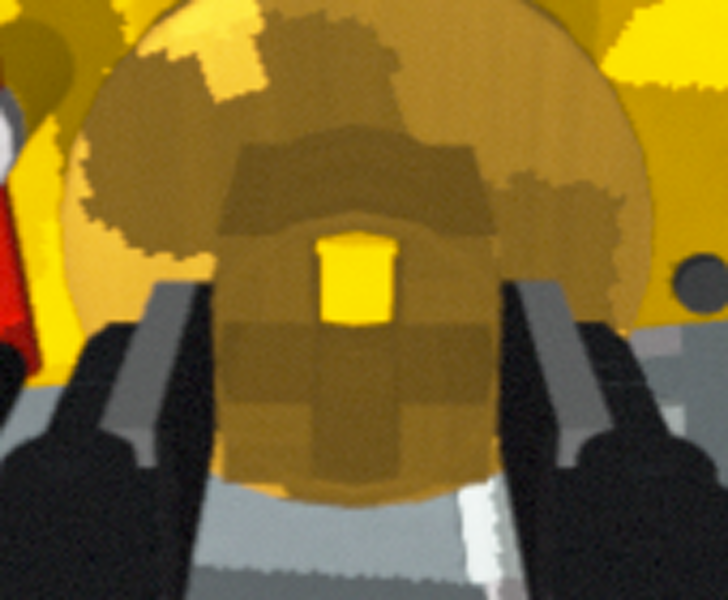

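```bash
python3 -c "
from h import *
plan((.5648,-.0946,.12),-1.873)"
```

```text
t 25.50 tcp [ 0.5649 -0.0925  0.1727] yaw -1.868 tilt 0.0004 F [-0.34  0.22 -2.92] w 0.0348 q [-0.37  0.44  1.29  0.    1.41  1.5 ]
shift cm [ 0.21 -0.06  5.27] turn 0.005
```

Emit:
step_arm(motion="0.2 0 2 0 0.3; 0.2 0 4 0 0.3; 0.2 0 5.2 0 0.3; 0.2 0 5.2 0 0.3; 0.2 0 5.2 0 0.3")

```text
t: 26.0
tool_pos: [0.5651, -0.0954, 0.1214]
tcp_rot: [-0.594, 0.804, -0.0, 0.0]
force: [0.2, -0.2, -2.9]
width: 0.0346
```

```bash
python3 -c "
from h import *
plan((.5648,-.0946,.12),-1.873)
s=snap('wrist','w28');t=snap('scene','s28')
cv2.imwrite('pics/v28.png',np.hstack([s['color'][:,180:470,::-1],cv2.resize(t['color'][120:280,160:340,::-1],(450,400),interpolation=2)]))"
```

```text
t 26.00 tcp [ 0.5651 -0.0954  0.1214] yaw -1.869 tilt 0.0009 F [ 0.19 -0.2  -2.85] w 0.0346 q [-0.37  0.49  1.37  0.    1.28  1.49]
shift cm [-0.07  0.06  0.14] turn 0.004
```

View pics/v28.png

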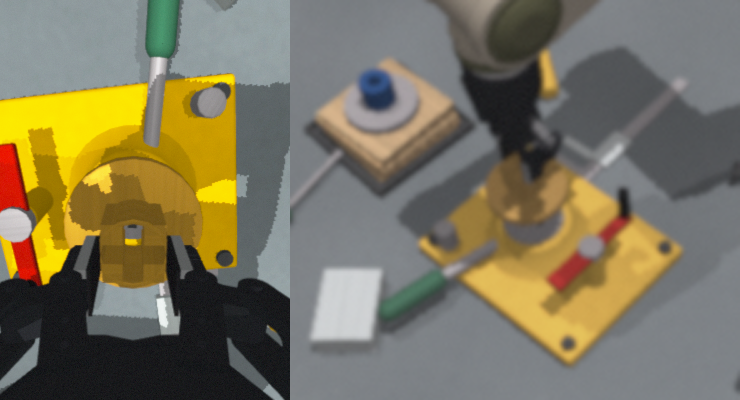

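Emit:
step_arm(motion="-0.1 0.05 0.5 0 0.3; -0.1 0.05 1.2 0 0.3; -0.1 0.05 1.8 0 0.3; -0.1 0.05 2.1 0 0.3; -0.1 0.05 2.1 0 0.3")

```text
t: 26.6
tool_pos: [0.5644, -0.0945, 0.099]
tcp_rot: [-0.594, 0.804, 0.001, -0.0]
force: [0.1, -0.8, -2.9]
width: 0.0345
```

```bash
python3 -c "
from h import *
plan((.5648,-.0946,.0925),-1.873)
s=snap('wrist','w29')
cv2.imwrite('pics/v29.png',cv2.resize(s['color'][200:300,250:380,::-1],(780,600),interpolation=2))"
```

```text
t 26.60 tcp [ 0.5644 -0.0945  0.099 ] yaw -1.869 tilt 0.0012 F [ 0.11 -0.83 -2.92] w 0.0345 q [-0.37  0.52  1.4  -0.    1.23  1.5 ]
shift cm [ 0.   -0.04  0.65] turn 0.004
```

View pics/v29.png

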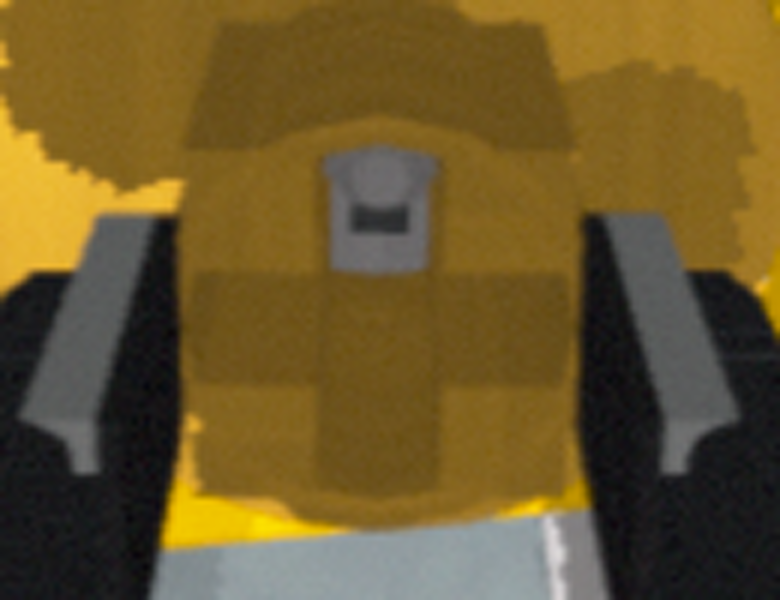

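Emit:
step_arm(motion="0 0 0.4 0 0.3; 0 0 0.8 0 0.3; 0 0 1.1 0 0.3; 0 0 1.3 0 0.3; 0 0 1.3 0 0.3")

```text
t: 27.15
tool_pos: [0.5646, -0.0945, 0.0864]
tcp_rot: [-0.594, 0.804, 0.0, -0.0]
force: [0.3, -0.5, -2.3]
width: 0.0345
```

Emit:
step_arm(motion="0 0 0.4 0 0.3; 0 0 0.7 0 0.3; 0 0 1 0 0.3; 0 0 1 0 0.3")

```text
t: 27.55
tool_pos: [0.5644, -0.0944, 0.0762]
tcp_rot: [-0.594, 0.804, 0.0, -0.0]
force: [-0.7, -0.3, -2.5]
width: 0.0351
```

Emit:
step_arm(motion="0 0 0.2 0 0.3; 0 0 0.4 0 0.3; 0 0 0.5 0 0.3; 0 0 0.5 0 0.3")

```text
t: 27.95
tool_pos: [0.5649, -0.0946, 0.0736]
tcp_rot: [-0.594, 0.804, -0.001, 0.0]
force: [-5.3, 1.3, 11.1]
width: 0.0347
```

Emit:
step_arm(motion="0 0 0.1 0 0.3; 0 0 -0.1 0 0.45; 0 0 -0.1 0 0.55; 0 0 -0.1 0 0.7; 0 0 -0.1 0 0.7")

```text
t: 28.45
tool_pos: [0.5647, -0.0945, 0.0726]
tcp_rot: [-0.594, 0.804, 0.0, 0.0]
force: [1.8, 0.7, 0.7]
width: 0.0597
```

Emit:
step_arm(motion="0 0 -3 0 0.7; 0 0 -6 0 0.7; 0 0 -8 0 0.7; 0 0 -9 0 0.7; 0 0 -9 0 0.7")

```text
t: 28.95
tool_pos: [0.5651, -0.0947, 0.1635]
tcp_rot: [-0.594, 0.804, -0.001, 0.001]
force: [0.9, 0.4, -0.2]
width: 0.0597
```

```bash
python3 -c "
from h import *
plan((.5648,-.0946,.0925),-1.873)
s=snap('wrist','w30');t=snap('scene','s30')
cv2.imwrite('pics/v30.png',np.hstack([s['color'][0:400,150:500,::-1],cv2.resize(t['color'][120:280,160:340,::-1],(450,400),interpolation=2)]))"
```

```text
t 28.95 tcp [ 0.5651 -0.0947  0.1635] yaw -1.869 tilt 0.002 F [ 0.93  0.37 -0.2 ] w 0.0597 q [-0.37  0.45  1.31  0.    1.38  1.5 ]
shift cm [0.   0.04 7.1 ] turn 0.004
```

View pics/v30.png

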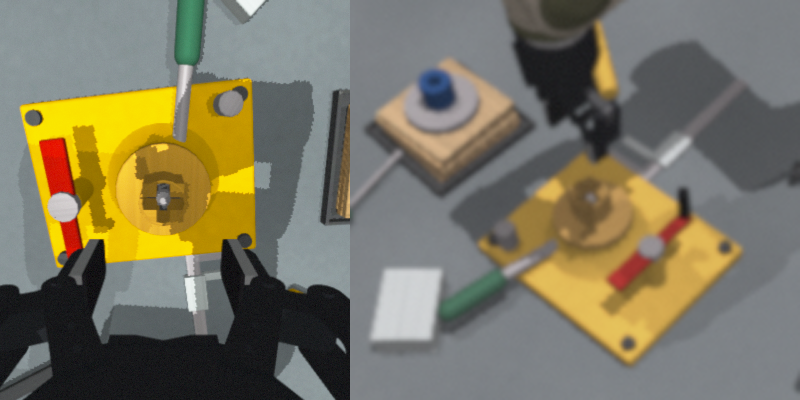

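```bash
python3 -c "
from h import *
plan((.515,.028,.17),-2.548)"
```

```text
t 29.05 tcp [ 0.5643 -0.0944  0.1616] yaw -1.869 tilt 0.0017 F [ 0.04 -0.36 -0.78] w 0.0601 q [-0.37  0.45  1.31 -0.    1.38  1.5 ]
shift cm [-10.25   8.31  -0.83] turn 0.679
```

Emit:
step_arm(motion="-3 2.5 -0.8 0.13 0.6; -6 5 -0.8 0.27 0.6; -9 7 -0.8 0.4 0.6; -10.2 8.3 -0.8 0.53 0.6; -10.2 8.3 -0.8 0.68 0.6")

```text
t: 29.55
tool_pos: [0.5136, 0.0295, 0.1695]
tcp_rot: [-0.291, 0.957, 0.001, -0.001]
force: [0.4, 0.1, -0.5]
width: 0.0512
```

Emit:
step_arm(motion="0 0 0 0 0.6; 0 0 0 0 0.6")

```text
t: 29.75
tool_pos: [0.5151, 0.0272, 0.1698]
tcp_rot: [-0.294, 0.956, 0.0, -0.001]
force: [-0.3, 0.3, 0.6]
width: 0.0513
```

```bash
python3 -c "
from h import *
plan((.515,.028,.17),-2.548)
s=snap('wrist','w31')"
```

```text
t 29.75 tcp [0.5151 0.0272 0.1698] yaw -2.545 tilt 0.0016 F [-0.34  0.3   0.63] w 0.0513 q [-0.18  0.35  1.45 -0.    1.34  2.37]
shift cm [-0.03  0.07 -0.02] turn 0.003
```

View pics/w31.png

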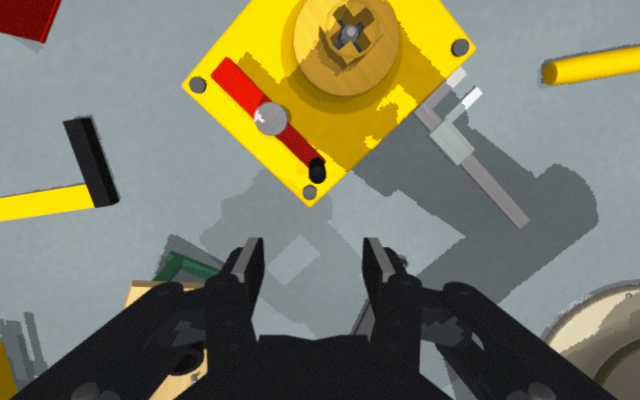

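```bash
python3 -c "
from h import *
s=load('w31')
cv2.imwrite('pics/v31.png',cv2.resize(s['color'][80:220,200:360,::-1],(640,560),interpolation=2))"
```

```text
(no output)
```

View pics/v31.png

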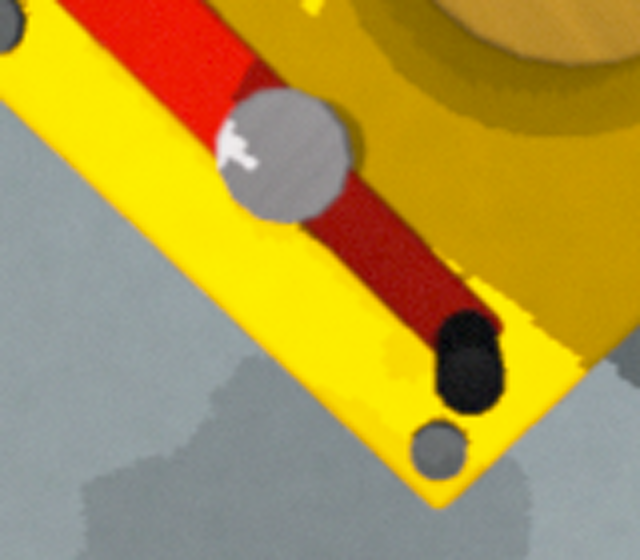

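```bash
python3 - <<'E'
from h import *
np.set_printoptions(precision=4,suppress=True)
s=load('w31');T=tool()
b=T[:3,0]*.0013
for z in(.118,.122,.126):print('pin',onplane(s,317.75,174.75,z)-b)
print('pinbase',onplane(s,317,164,.08)-b)
print('post',onplane(s,271.5,118.5,.083)-b,onplane(s,271.5,118.5,.087)-b)
print('seat nose',onplane(s,351,33,.094)-b)
plan((.529,.007,.125),-2.548)
E
```

```text
pin [0.5278 0.0052 0.118 ]
pin [0.5284 0.0045 0.122 ]
pin [0.5289 0.0039 0.126 ]
pinbase [0.5287 0.0041 0.08  ]
post [ 0.5823 -0.0068  0.083 ] [ 0.5819 -0.0072  0.087 ]
seat nose [ 0.5651 -0.0939  0.094 ]
t 29.80 tcp [0.5153 0.027  0.17  ] yaw -2.546 tilt 0.0012 F [ 1.46 -0.31  0.29] w 0.0512 q [-0.18  0.35  1.45 -0.    1.34  2.37]
shift cm [-0.02 -2.43  4.5 ] turn 0.002
```

```bash
python3 -c "
from h import *
plan((.5285,.0045,.092),-2.548)"
```

```text
t 29.80 tcp [0.5153 0.027  0.17  ] yaw -2.546 tilt 0.0012 F [ 1.46 -0.31  0.29] w 0.0512 q [-0.18  0.35  1.45 -0.    1.34  2.37]
shift cm [ 0.16 -2.62  7.8 ] turn 0.002
```

Emit:
step_arm(motion="0.2 -1.3 0 0 0.6; 0.2 -2.6 0 0 0.6; 0.2 -2.6 2 0 0.6; 0.2 -2.6 3 0 0.6; 0.2 -2.6 3 0 0.6")

```text
t: 30.3
tool_pos: [0.5277, 0.0041, 0.1393]
tcp_rot: [-0.292, 0.956, 0.001, -0.001]
force: [-0.6, -0.1, -0.2]
width: 0.0511
```

```bash
python3 -c "
from h import *
plan((.5285,.0045,.092),-2.548)
s=snap('wrist','w32')
cv2.imwrite('pics/v32.png',s['color'][100:400,150:490,::-1])"
```

```text
t 30.30 tcp [0.5277 0.0041 0.1393] yaw -2.549 tilt 0.0032 F [-0.62 -0.06 -0.17] w 0.0511 q [-0.22  0.4   1.47 -0.    1.28  2.33]
shift cm [-0.1  -0.02  4.73] turn -0.001
```

View pics/v32.png

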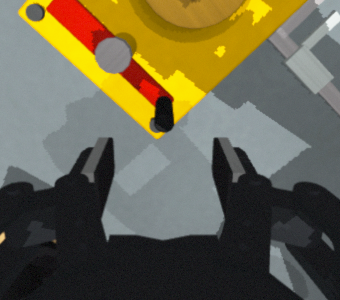

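Emit:
step_arm(motion="-0.1 0 2 0 0.6; -0.1 0 3.5 0 0.6; -0.1 0 4.6 0 0.6; -0.1 0 4.6 0 0.6; -0.1 0 4.6 0 0.6")

```text
t: 30.85
tool_pos: [0.5294, 0.0051, 0.0953]
tcp_rot: [-0.292, 0.956, -0.0, 0.0]
force: [0.2, -0.3, 0.3]
width: 0.0511
```

Emit:
step_arm(motion="0 0 0 0 0.4; 0 0 0 0 0.3; 0 0 0 0 0.25; 0 0 0 0 0.2; 0 0 0 0 0.2")

```text
t: 31.35
tool_pos: [0.5287, 0.0051, 0.0948]
tcp_rot: [-0.292, 0.956, -0.0, -0.0]
force: [-3.2, -1.3, 2.8]
width: 0.0172
```

```bash
python3 -c "
from h import *
plan((.5285,.0045,.092),-2.548)
s=snap('wrist','w33')
cv2.imwrite('pics/v33.png',s['color'][100:400,150:490,::-1])"
```

```text
t 31.35 tcp [0.5287 0.0051 0.0948] yaw -2.549 tilt 0.0007 F [-3.22 -1.34  2.78] w 0.0172 q [-0.21  0.45  1.53 -0.    1.16  2.33]
shift cm [ 0.05 -0.04  0.28] turn -0.001
```

View pics/v33.png

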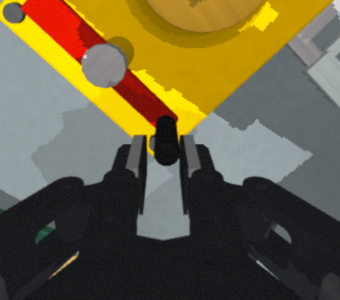

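```bash
python3 - <<'E'
from h import *
T=tool();post=np.array([.582,-.0068]);ps=-11.1*np.pi/180
xd=np.array([np.cos(ps),np.sin(ps)]);yd=np.array([-xd[1],xd[0]])
p=lambda a:post+.055*(-np.cos(a)*xd+np.sin(a)*yd)
for a in(.16,.32,.48,.64,.8,.96,1.12,1.28,1.44,1.6):
    d=np.r_[p(a)-p(.02),0];print(a,np.round(T[:3,:3].T@d*100,1))
E
```

```text
0.16 [-0.6  0.5 -0. ]
0.32 [-1.3  0.9 -0. ]
0.48 [-2.2  1.3 -0. ]
0.64 [-3.   1.5 -0. ]
0.8 [-3.9  1.5 -0. ]
0.96 [-4.8  1.4 -0. ]
1.12 [-5.6  1.2 -0. ]
1.28 [-6.4  0.9 -0. ]
1.44 [-7.2  0.4 -0. ]
1.6 [-7.8 -0.2 -0. ]
```

Emit:
step_arm(motion="-0.6 0.5 0 0 0.2; -1.3 0.9 0 0 0.2; -2.2 1.3 0 0 0.2; -3 1.5 0 0 0.2; -3.9 1.5 0 0 0.2")

```text
t: 31.9
tool_pos: [0.5517, 0.0403, 0.0942]
tcp_rot: [-0.292, 0.956, 0.001, -0.002]
force: [-5.2, 0.9, 0.3]
width: 0.0171
```

```bash
python3 -c "
from h import *
plan((.5926,.0472,.092),-2.548)"
```

```text
t 31.90 tcp [0.5517 0.0403 0.0942] yaw -2.549 tilt 0.0037 F [-5.19  0.91  0.28] w 0.0171 q [-0.14  0.49  1.46  0.    1.19  2.41]
shift cm [-3.78 -1.72  0.21] turn -0.001
```

Emit:
step_arm(motion="-0.9 -0.1 0 0 0.2; -1.7 -0.3 0 0 0.2; -2.5 -0.6 0 0 0.2; -3.3 -1.1 0 0 0.2; -3.9 -1.7 0 0 0.2")

```text
t: 32.4
tool_pos: [0.5949, 0.0472, 0.0945]
tcp_rot: [-0.292, 0.956, 0.0, -0.001]
force: [-22.6, -2.4, 2.7]
width: 0.017
```

```bash
python3 -c "
from h import *
plan((.5926,.0472,.092),-2.548)
s=snap('wrist','w34');t=snap('scene','s34')
cv2.imwrite('pics/v34.png',np.hstack([s['color'][:,150:490,::-1],cv2.resize(t['color'][120:280,160:340,::-1],(450,400),interpolation=2)]))"
```

```text
t 32.40 tcp [0.5949 0.0472 0.0945] yaw -2.549 tilt 0.0019 F [-22.65  -2.41   2.67] w 0.0170 q [-0.12  0.56  1.33 -0.    1.25  2.43]
shift cm [0.19 0.13 0.25] turn -0.001
```

View pics/v34.png

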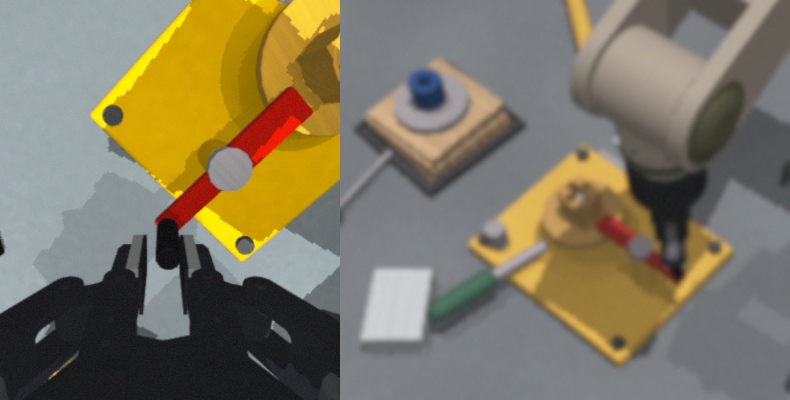

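Emit:
step_arm(motion="0 0 0 0 0.35; 0 0 0 0 0.5; 0 0 0 0 0.6; 0 0 0 0 0.6")

```text
t: 32.9
tool_pos: [0.5953, 0.047, 0.0949]
tcp_rot: [-0.292, 0.956, -0.0, 0.0]
force: [0.0, 0.5, -0.4]
width: 0.0512
```

Emit:
step_arm(motion="0 0 -2 0 0.6; 0 0 -5 0 0.6; 0 0 -9 0 0.6; 0 4 -11 0 0.6; 0 8 -11 0 0.6")

```text
t: 33.4
tool_pos: [0.5512, 0.1137, 0.2079]
tcp_rot: [-0.291, 0.957, -0.001, 0.003]
force: [-0.4, 0.5, 0.5]
width: 0.0515
```

```bash
python3 -c "
from h import *
plan((.5926,.0472,.092),-2.548)
s=snap('wrist','w35');t=snap('scene','s35')
cv2.imwrite('pics/v35.png',np.hstack([s['color'][:,150:490,::-1],cv2.resize(t['color'][120:280,160:340,::-1],(450,400),interpolation=2)]))"
```

```text
t 33.40 tcp [0.5512 0.1137 0.2079] yaw -2.551 tilt 0.0068 F [-0.41  0.51  0.49] w 0.0515 q [-0.01  0.4   1.26  0.    1.47  2.54]
shift cm [ 0.34 -7.79 11.61] turn -0.003
```

View pics/v35.png

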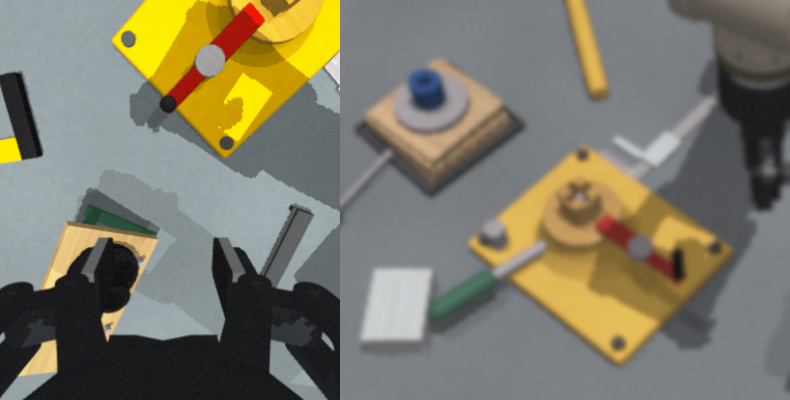

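Emit:
step_arm(motion="0 0 -2 0 0.6; 0 0 -2 0 0.6; 0 0 -2 0 0.6")

```text
t: 33.8
tool_pos: [0.5505, 0.1132, 0.2244]
tcp_rot: [-0.292, 0.956, -0.0, 0.0]
force: [0.4, 0.5, -0.5]
width: 0.0512
```

```bash
python3 - <<'E'
from h import *
np.set_printoptions(precision=4,suppress=True)
s=load('w35')
m=cv2.inRange(cv2.cvtColor(s['color'],cv2.COLOR_RGB2HSV),(0,150,60),(5,255,255))|cv2.inRange(cv2.cvtColor(s['color'],cv2.COLOR_RGB2HSV),(174,150,60),(179,255,255))
m[200:]=0;c=max(cv2.findContours(cv2.morphologyEx(m,3,np.ones((15,15))),0,1)[0],key=cv2.contourArea)
Q=np.array([onplane(s,*map(float,p),.079)[:2] for p in c[:,0]]);u=np.linalg.svd(Q-Q.mean(0))[2][0];u*=-np.sign(u[1])
ang=np.degrees(np.arctan2(u[1],u[0]));print('arm dir deg',ang,'bender frame',ang+11.1,'keeper a est',np.radians(-(ang+11.1)))
t=snap('top','t36');w=snap('wrist','w36')
cv2.imwrite('pics/v36.png',cv2.resize(t['color'][60:270,130:550,::-1],(800,400),interpolation=2))
plan((.5926,.0472,.092))
E
```

```text
arm dir deg -94.91596350344469 bender frame -83.81596350344469 keeper a est 1.4628645288665114
t 33.90 tcp [0.55   0.1132 0.2237] yaw -2.550 tilt 0.0014 F [-0.18  1.07 -0.8 ] w 0.0511 q [-0.01  0.39  1.23  0.    1.52  2.54]
shift cm [ 0.13 -7.86 13.16] turn 0.000
```

View pics/v36.png

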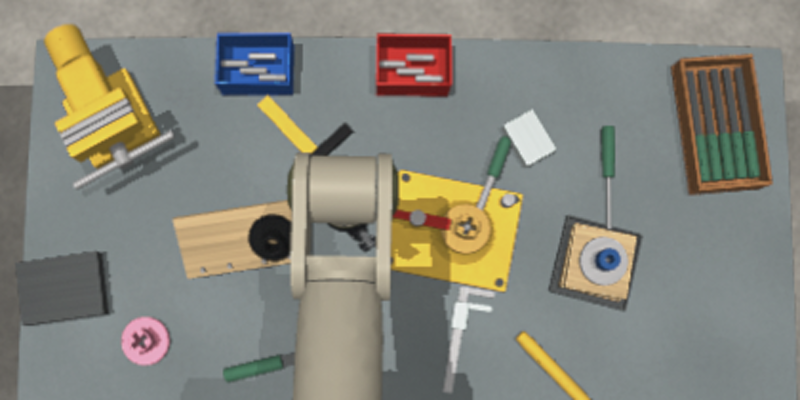

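```bash
python3 -c "
from h import *
s=load('w36')
cv2.imwrite('pics/v36b.png',cv2.resize(s['color'][0:140,280:480,::-1],(800,560),interpolation=2))"
```

```text
(no output)
```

View pics/v36b.png

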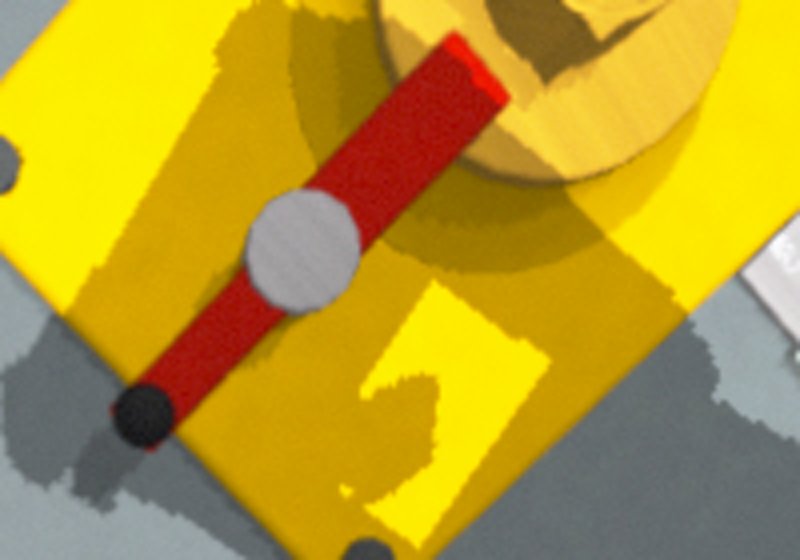

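```bash
python3 - <<'E'
from h import *
np.set_printoptions(precision=4,suppress=True)
s=load('w36');P=lambda x,y,z:onplane(s,280+x/4,y/4,z)[:2]
def ang(a,b,z):d=P(*b,z)-P(*a,z);return np.degrees(np.arctan2(d[1],d[0]))
for zp in(.008,.012,.02):print('plate y-edge',ang((430,555),(800,205),zp),ang((0,95),(75,0),zp),' x-edge',ang((0,250),(300,558),zp)+0)
for z in(.076,.08):print('arm R',ang((155,450),(508,100),z),'L',ang((115,410),(450,35),z))
po=P(303,250,.085);pi=P(143,415,.122);v=pi-po;print('post',po,'pin',pi,np.degrees(np.arctan2(*-v[::-1])),np.linalg.norm(v))
pb=P(150,400,.1)
# seat direction
d=np.array([.5648,-.0946])-np.array([.582,-.0068]);print(np.degrees(np.arctan2(d[1],d[0])))
d=np.array([.5651,-.0939])-np.array([.5823,-.0068]);print(np.degrees(np.arctan2(d[1],d[0])))
# plate orientation from the w31 view
s=load('w31');c=lambda x,y:(200+x/4,80+y/4)
a,b=onplane(s,*c(0,95),.01),onplane(s,*c(432,508),.01);d=b-a;print('x-edge w31',np.degrees(np.arctan2(d[1],d[0])))
E
```

```text
plate y-edge -101.18307185531131 -98.16330358252122  x-edge 169.53148869739078
plate y-edge -101.18307185531131 -98.1633035825213  x-edge 169.53148869739078
plate y-edge -101.18307185531131 -98.16330358252127  x-edge 169.53148869739078
arm R -102.07829341959288 L -99.09071903036694
arm R -102.0782934195929 L -99.09071903036697
post [ 0.5815 -0.0064] pin [0.5921 0.0474] -101.08751609754677 0.054802847911776184
-101.08386524925449
-101.1707117242394
x-edge w31 168.7999285108023
```

```bash
python3 -c "
from h import *
print(hand_in());plan((.5926,.0472,.092))"
```

```text
the job is handed in; nothing more can be done
None
the job is handed in; nothing more can be done
```

The wheel change is done and handed in at about 34 s; `hand_in` reports no verdict, so what follows is my own checks.

**What I did**
- **Plain wheel:** I lifted it off the spindle and lowered it onto the boards until light contact. I let go there, and it lay flat and central.
- **Brass wheel:** The moves cannot tilt the tool, so I took the wheel off the rack with the tool vertical. I put it down on clear bench to level it and picked it up again hub upward. Then I turned it to match the key angle measured in the pictures, and it dropped over the keys without needing to be turned under pressure.
- **Keeper:** I swung the keeper to its stop with the pin held loosely between the fingers, then moved the arm clear.

**Last checks**
- **Plain wheel:** it sits within a few millimetres of the pile's middle.
- **Brass wheel:** contact came at TCP height 0.0736 m. I expected about 0.0705 m at home and 0.0925 m on the key ends. In the picture the flange is about 21 mm lower than the plain wheel's was, so it is home.
- **Keeper:** the push met a firm stop at 22 N, and the post-to-pin line gives about 1.57 rad.
- **Bench:** the black wheel, the pink look-alike and the tools that the arm did not hide look unmoved in the last top view. The arm covered part of it.

**What failed or disagreed**
- Two fast grips on the brass hub closed right through without holding it. The wheel did not move, and closing slowly held it.
- Trying to level the brass wheel by pressing it on the bench reached 35 N without turning it, so I let it tip flat from edge contact.
- A rough colour-contour fit of the keeper gave 1.46 rad. The arm edges (about 100.6 degrees against 101.1 expected at the stop) and the pin position agree with 1.57, so I took the fit to be wrong.

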